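# Pack a stack of balms into their cartons

## Robot

A 6-joint arm with a two-finger parallel gripper is mounted at the origin on the work surface. World frame = base frame: x ahead of the robot, y to its left, z up, the work surface at z = 0. Lengths are in m, angles in degrees, forces in N, time in s.
With the tool pointing down it reaches from about 0.3 to 0.75 m from the base axis. Payload 8.5 kg.
Tool frame: the origin (TCP) lies on the centre line of the jaws, within the pads' length; the fingertips stand env.tips_ahead ahead of it and the grasp point (between the pads) lies 8 mm behind it (env.tips_ahead is the distance from the TCP to the fingertips, in m); z points along the fingers, y is the direction in which the jaws open and shut (so a half turn about z gives the same grasp; the last joint's range is limited). The gripper opens to 85 mm and grips with 20 to 120 N. Pads are 22 mm wide; open, the fingers measure 114 mm over their backs; the gripper's body (76 mm by 85 mm) begins 54 mm behind the grasp point. The pads swing forward as they close: fully open they stand 13 mm farther back than shut.
Start: joints at [63.295, 21.807, 74.336, -0, 83.858, -12.336], TCP at [0.136, 0.533, 0.242] pointing down, gripper open.
Joint ranges: [-178.18, 178.18], [-50.72, 133.34], [12.68, 142.11], [-81.47, 261.47], [9.98, 163.14], [-165.26, 165.26]. Speed limits (degrees/s): [136.94, 136.94, 180, 180, 180, 180].

## Interface

Orientations are given as a 3x3 rotation matrix whose columns are the frame's x, y, z axes.
In Python, from rig import env gives the robot as it stands.
- The arm moves only by the tool servo_tool, never from a script. Its argument "commands" is a list of rows, each an object with "linear": the shift along the tool's x, y, z in mm, a list of three; "angular": the turn, a rotation vector about the tool's x, y, z in degrees, a list of three; "gripper": the opening, from -1 (shut) to 1 (fully open). In form: [{"linear": [x, y, z], "angular": [rx, ry, rz], "gripper": gripper}, ...]. A call has 1 to 20 rows; each row is the pose to reach, as a shift and turn from the pose commanded when the call began, along the tool's axes at that moment; what a row does not reach only later rows make up. A row lasts 1/10 s, in which the tool goes at most 50 mm and 8.59 degrees, less where a joint would pass 70% of its speed; a pose out of reach is approached as far as the arm can. A call with a gripper value outside its range is refused whole. The fingers move at their own pace and stop on an object; "force" is the grip in N (left out, the last holds). Time passes only in rows, so rows that repeat a pose let the fingers close. It gives the time, the measured TCP pose, the force and the opening at its end, in the units of the state.
- env.observe(): the state, without advancing time (a new reading comes with each control period).
- env.get_image(name): name is "side" or "top" or "wrist"; returns a dict with "frame" (480x640x3 uint8, blue, green, red), "fx", "fy", "cx", "cy" (pixels), "cam_to_world" (4x4, takes a point from camera to world coordinates); the wrist camera has in their place "T_tool_cam" (4x4, takes a point from camera to tool coordinates, whose origin is the TCP and whose axes are the flange's). Camera axes: x right, y up, looking along -z (the intrinsics and any distortion apply to the point x, -y, -z); pixel columns grow to the right and rows downward; lengths in m; the calibration is good to about 2 mm. A picture is of the moment at which its call begins: read the wrist's pose just before it. There is no depth.
- env.close_job(): hands the job in, once; it reports no verdict.
Trained networks look in a picture, given as the dict that the camera call returned (one of the last four; its "shot" number tells which), for a name from the list of things; names that differ only in an ending like _2 or _b are one class to them, and where a whole thing is asked for, a point or a joint stands for the part that bears it (a point fixed in the world has none). Each returns a list of dicts, best first, with "confidence" (0 to 1); they miss things now and then, are a little off and sometimes report something else, mostly with a low value. They report only what shows in the picture. A call takes as long as a camera call. They do not tell look-alikes from the thing itself.
- env.trace(picture, query): "pixels" (480x640 bool, what is visible of it) and "extent" ([left, top, right, bottom] in pixels, round what is visible of it).
The state is a dict: "time_s": time; "q": joint angles; "qvel": joint speeds; "joint_efforts": joint torques, N m; "position": TCP position; "tool_rot": TCP orientation; "ft_force": force on the tool from outside, world axes, zero at the start; "wrist_torque": the same for the moment, N m; "grip_width": finger opening in m.
Only numpy, scipy, OpenCV 4.12 (cv2) and the standard library are available. Lean on these libraries where they do the work, as an engineer would, in place of code of your own. Each camera call takes 0.05 s, during which the arm holds its last target.

## Task

Pack the order: take the stack of tins and jars apart from the top and set each one flat and upright on the floor of the open carton base that fits it: the small round tin in the smallest square one, the small jar in the middle square one, the large jar in the largest square one and the flat tin lengthwise in the oblong one. Set them down, do not drop them or let the stack fall, and leave the dropper bottle and the mortar standing where they are.

Things in the scene. Friction and masses are not known exactly. Their poses are not given: they have to be found in the camera images.
- flat_tin: Bottom of the stack: flat rectangular hinged-lid aluminium tin, lies flat, 96 mm long (its x) x 60 mm wide (its y) x 26 mm high. Origin: centre of its underside; z up. It stands on the bench and carries the large jar. 50 to 100 g.
- large_jar: Second from the bottom: large straight-sided amber glass jar with black lid, upright, diameter 62 mm over its whole height of 46 mm (the lid is the top 15 mm), flat top. Origin: centre of its underside; z up. Stands within a few mm of the middle of the flat tin. 100 to 200 g.
- small_jar: Third from the bottom: small jar like the large one, diameter 48 mm, height 38 mm (the lid is the top 13 mm). Origin: centre of its underside; z up. Stands near the middle of the large jar's lid. 55 to 115 g.
- balm_tin: Top of the stack: small round aluminium tin with screw lid, diameter 36 mm, height 30 mm. Origin: centre of its underside; z up. Stands near the middle of the small jar's lid; the whole stack is 140 mm high. 25 to 50 g.
- carton_flat: Place of the flat tin: the oblong shallow open carton base of brown board with a dark grey liner, inside 116 mm (its x) x 80 mm (its y), outside 122 x 86 mm. The base is fixed to the bench. Origin: centre of its underside, on the bench; inner floor 3 mm above it, top of the walls 13 mm above it (so 10 mm deep inside), walls 3 mm thick, z up.
- carton_large: Place of the large jar: the largest square carton base of the same kind, inside 82 x 82 mm, outside 88 x 88 mm. The base is fixed to the bench. Origin: centre of its underside, on the bench; inner floor 3 mm above it, top of the walls 13 mm above it (so 10 mm deep inside), walls 3 mm thick, z up.
- carton_small: Place of the small jar: the middle square carton base, inside 68 x 68 mm, outside 74 x 74 mm. The base is fixed to the bench. Origin: centre of its underside, on the bench; inner floor 3 mm above it, top of the walls 13 mm above it (so 10 mm deep inside), walls 3 mm thick, z up.
- carton_tin: Place of the small round tin: the smallest square carton base, inside 56 x 56 mm, outside 62 x 62 mm. The base is fixed to the bench. Origin: centre of its underside, on the bench; inner floor 3 mm above it, top of the walls 13 mm above it (so 10 mm deep inside), walls 3 mm thick, z up.
- dropper_bottle: Bystander, loose: slim amber dropper bottle with white label and rubber bulb, diameter 38 mm, 108 mm high. Origin: centre of its underside. Must stay where it stands.
- mortar: Bystander, loose: white porcelain mortar (round bowl), 82 mm across the rim, 52 mm high. Origin: centre of its underside. Must stay where it stands.
Mind the look-alikes: they are no part of the job. Several things have the shape of the balm_tin; the one meant has the colours described above. What is shaped like the carton_tin but green is not meant.

How it is judged:
By the outcome, as a careful person would: the job done as asked, in the order asked, and still so for the second after the job is handed in, with the robot touching nothing.
It also fails if it takes over 120 s, if anything falls off the work surface, if the arm or the gripper's body presses on something with over 40 N, if the wrist force passes 120 N, or if a joint passes its speed limit or range.

## Working session

There is one attempt and no reset: what is moved stays moved. The work goes in short steps, Python scripts to look and compute and a tool call to move; the robot and the scene stay as the last step left them, time stands still between calls to the robot, and variables do not carry over. Pictures are saved under pics/ and viewed, and the job is handed in when it is done.

Besides the shell and the picture viewer there is one more tool, called after "Request:" as a command line: name --argument value ..., lists and objects as JSON in quotes. servo_tool: Moves the arm, as the interface text tells. Its arguments: {"type":"object","properties":{"commands":{"type":"array","items":{"type":"object","properties":{"linear":{"type":"array","items":{"type":"number"}},"angular":{"type":"array","items":{"type":"number"}},"gripper":{"type":"number"}}}},"force":{"type":"number"}},"required":["commands"]}

```bash
ls; mkdir -p pics
python3 - <<'E'
from rig import env
import cv2,numpy as np
print(env.observe()); print(env.tips_ahead)
for n in ["side","top","wrist"]:
    p=env.get_image(n); cv2.imwrite(f"pics/{n}0.png",p["frame"])
    print(n,{k:(v if not hasattr(v,'shape') else np.round(v,4).tolist()) for k,v in p.items() if k!="frame"})
E
```

```text
pics
{'time_s': 0.0, 'q': array([ 6.32941206e+01,  2.18398892e+01,  7.43837887e+01, -1.36601964e-03,
        8.38574452e+01, -1.23385964e+01]), 'qvel': array([ 0.05590166,  0.04601387,  0.0223752 ,  0.00181542,  0.04631197,
       -0.04339266]), 'joint_efforts': array([ 2.22296421e-05, -4.48466885e+01, -2.31280965e+01, -2.24845890e-04,
        4.85179306e-03,  1.27873741e-05]), 'position': array([0.13638472, 0.53254204, 0.24172776]), 'tool_rot': array([[-9.68725561e-01,  2.48133854e-01, -6.15128524e-04],
       [ 2.48134459e-01,  9.68724761e-01, -1.27548044e-03],
       [ 2.79400356e-04, -1.38822509e-03, -9.99998997e-01]]), 'ft_force': array([-0.27227961, -0.47173121,  0.48369958]), 'wrist_torque': array([ 0.0183321 , -0.02251946, -0.03110279]), 'grip_width': 0.08514688424758735}
0.011
side {'fx': 505.9667176322174, 'fy': 505.9667176322174, 'cx': 318.4813942842897, 'cy': 236.0663186858303, 'cam_to_world': [[0.868, 0.2487, -0.4297, 0.0783], [-0.4963, 0.459, -0.7369, -0.773], [0.014, 0.8529, 0.5219, 0.635], [0.0, 0.0, 0.0, 1.0]], 'shot': 1}
top {'fx': 509.2162635674554, 'fy': 509.2162635674554, 'cx': 327.2547426988627, 'cy': 245.6146944255275, 'cam_to_world': [[0.007, 0.9914, -0.1305, 0.3987], [-0.9993, 0.0117, 0.0355, 0.0165], [0.0367, 0.1302, 0.9908, 0.9756], [0.0, 0.0, 0.0, 1.0]], 'shot': 2}
wrist {'fx': 367.7218719599323, 'fy': 367.7218719599323, 'cx': 320.0133141452362, 'cy': 239.45857132676832, 'T_tool_cam': [[-0.0008, 0.9541, 0.2995, 0.0763], [1.0, 0.0007, 0.0004, -0.0], [0.0002, 0.2995, -0.9541, -0.1325], [0.0, 0.0, 0.0, 1.0]], 'shot': 3}
```

View pics/side0.png

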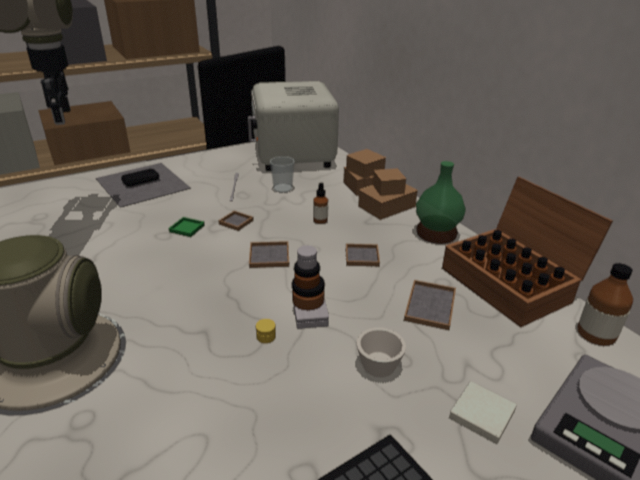

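View pics/top0.png

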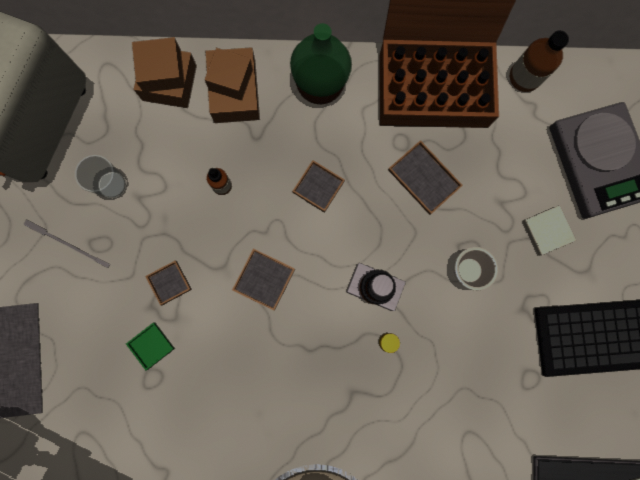

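View pics/wrist0.png

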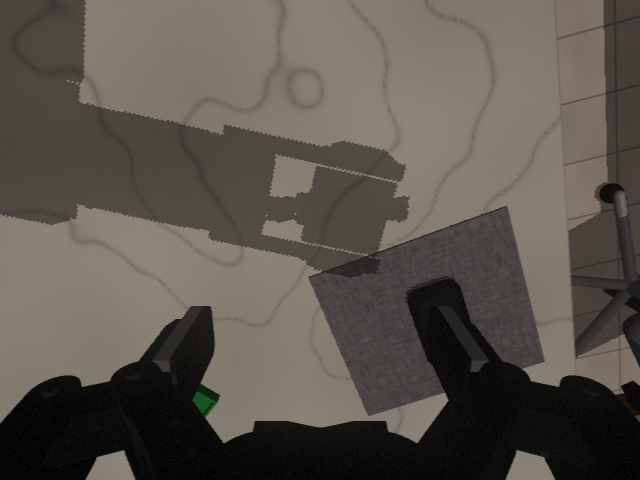

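Candidates:
- **Balm tin:** silver tin on top of the stack at top (382,286), versus the yellow look-alike at (390,343). I choose the silver one.
- **Smallest carton:** brown with grey liner at (169,282), versus the green look-alike at (150,346). I choose the brown one.
- **Other cartons:** (318,187) looks like the middle one, (263,279) the large one and (425,178) the oblong one.
- **Bystanders:** dropper bottle at (219,181), mortar at (473,268).

```bash
cat > h.py <<'E'
from rig import env
import cv2,numpy as np
def plane(p,uv,z):
    uv=np.atleast_2d(np.asarray(uv,float)); T=p["cam_to_world"]
    d=np.c_[(uv[:,0]-p["cx"])/p["fx"],-(uv[:,1]-p["cy"])/p["fy"],-np.ones(len(uv))]@T[:3,:3].T
    o=T[:3,3]; return (o+d*((z-o[2])/d[:,2])[:,None])[:,:2]
def proj(p,X):
    T=p["cam_to_world"]; X=np.atleast_2d(X); c=(X-T[:3,3])@T[:3,:3]
    return np.c_[p["cx"]+p["fx"]*c[:,0]/-c[:,2],p["cy"]-p["fy"]*c[:,1]/-c[:,2]]
def wristpic():
    s=env.observe(); p=env.get_image("wrist"); T=np.eye(4); T[:3,:3]=s["tool_rot"]; T[:3,3]=s["position"]
    p["cam_to_world"]=T@p["T_tool_cam"]; return p,s
def contour(m):
    c=max(cv2.findContours(m.astype(np.uint8),cv2.RETR_EXTERNAL,cv2.CHAIN_APPROX_NONE)[0],key=cv2.contourArea); return c[:,0]
def rect(p,m,z):
    w=plane(p,contour(m),z); return cv2.minAreaRect((w*1000).astype(np.float32))
E
python3 - <<'E'
from h import *
for cam in ["top","side"]:
    p=env.get_image(cam)
    for n,z in [("carton_flat",.013),("carton_large",.013),("carton_small",.013),("carton_tin",.013),("flat_tin",.026),("large_jar",.072),("small_jar",.11),("balm_tin",.14),("dropper_bottle",.05),("mortar",.052)]:
        for r in env.trace(p,n)[:4]:
            q=rect(p,r["pixels"],z)
            print(cam,n,round(r["confidence"],2),np.round(r["extent"]),"c",np.round(q[0],1),"size",np.round(q[1],1),"ang",round(q[2],1))
p=env.get_image("top"); f=p["frame"][150:320,310:470]; cv2.imwrite("pics/crop1.png",cv2.resize(f,None,fx=3.5,fy=3.5,interpolation=cv2.INTER_CUBIC))
p=env.get_image("side"); f=p["frame"][210:360,220:400]; cv2.imwrite("pics/crop2.png",cv2.resize(f,None,fx=3.5,fy=3.5,interpolation=cv2.INTER_CUBIC))
E
```

```text
top carton_flat 0.65 [388. 141. 462. 215.] c [ 664.1 -208. ] size [126.6  94.2] ang 43.3
top carton_large 0.59 [234. 250. 297. 307.] c [461.  101.8] size [88.1 87.9] ang 64.4
top carton_large 0.58 [297. 161. 346. 213.] c [ 6.432e+02 -5.000e-01] size [79.  80.8] ang 59.3
top carton_small 0.8 [296. 161. 345. 216.] c [ 6.432e+02 -4.000e-01] size [76.9 77.4] ang 59.2
top carton_tin 0.56 [123. 323. 173. 371.] c [336.1 306.3] size [65.3 67.7] ang 40.1
top flat_tin 0.59 [349. 261. 403. 310.] c [460.7 -78.2] size [32.8 63. ] ang 64.9
top large_jar 0.69 [360. 270. 381. 303.] c [446.5 -92.8] size [36.9 60.1] ang 84.2
top small_jar 0.67 [367. 274. 397. 304.] c [ 442.3 -105.3] size [46.8 46.2] ang 45.4
top balm_tin 0.72 [383. 333. 398. 355.] c [ 350.6 -115.6] size [28.7 31.1] ang 0.2
top balm_tin 0.61 [372. 276. 395. 297.] c [ 443.7 -102.4] size [36.4 34.6] ang 89.8
top dropper_bottle 0.72 [208. 168. 233. 196.] c [639.3 184.3] size [57.9 37.8] ang 34.6
side carton_flat 0.94 [405. 279. 454. 331.] c [ 656.9 -216.9] size [138.1  90.4] ang 43.7
side carton_large 0.85 [249. 241. 286. 268.] c [455.3  
[... 445 characters left out ...]
2.7] ang 29.8
side large_jar 0.93 [292. 278. 327. 309.] c [ 427.8 -138.4] size [96.6 58.7] ang 59.7
side large_jar 0.67 [311. 184. 328. 226.] c [621.1 153.4] size [204.8  33.7] ang 59.4
side small_jar 0.76 [291. 261. 321. 291.] c [ 427.7 -137. ] size [74.6 47.1] ang 62.6
side small_jar 0.34 [296. 247. 315. 267.] c [454.5 -84.9] size [73.6 36.1] ang 61.4
side balm_tin 0.74 [256. 318. 275. 343.] c [ 290.2 -263.3] size [51.1 30. ] ang 64.3
side balm_tin 0.71 [296. 250. 317. 268.] c [ 431.5 -127. ] size [68.9 34. ] ang 61.4
side dropper_bottle 0.9 [312. 185. 328. 224.] c [642.6 189.5] size [212.6  35.1] ang 60.8
side mortar 0.91 [355. 326. 407. 376.] c [ 471.8 -306.2] size [108.1  78.4] ang 61.0
```

View pics/crop1.png

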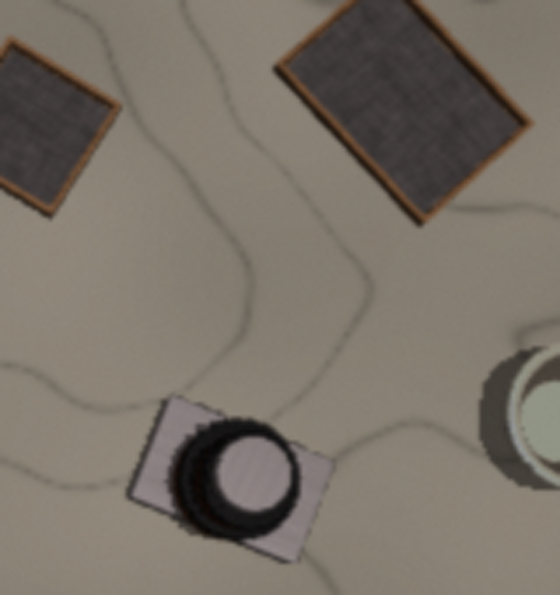

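View pics/crop2.png

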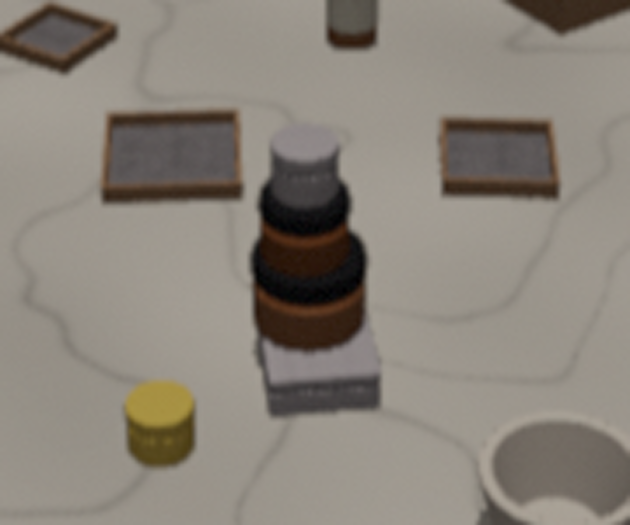

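```bash
cat > fit.py <<'E'
from h import *
from scipy.optimize import minimize
def hullmask(p,pts,S=4):
    m=np.zeros((480,640),np.uint8); h=cv2.convexHull((proj(p,pts)*16).round().astype(np.int32))
    cv2.fillConvexPoly(m,h,255,cv2.LINE_AA,4); return m/255.
def box(x,L,W,z0,z1):
    c,s=np.cos(x[2]),np.sin(x[2]); R=np.array([[c,-s],[s,c]])
    q=np.array([[L,W],[-L,W],[-L,-W],[L,-W]])/2@R.T+x[:2]
    return np.r_[np.c_[q,np.full(4,z0)],np.c_[q,np.full(4,z1)]]
def cyl(x,D,z0,z1):
    a=np.linspace(0,2*np.pi,48,endpoint=False); q=np.c_[np.cos(a),np.sin(a)]*D/2+x[:2]
    return np.r_[np.c_[q,np.full(48,z0)],np.c_[q,np.full(48,z1)]]
def fit(f,x0,views):
    # x0 in m, rad ; scale to mm/deg
    sc=np.array([1e-3,1e-3,np.pi/180])[:len(x0)]
    def cost(u):
        t=0
        for p,m in views:
            h=hullmask(p,f(u*sc)); t+=1-np.minimum(h,m).sum()/np.maximum(h,m).sum()
        return t/len(views)
    u0=np.array(x0)/sc
    r=minimize(cost,u0,method="Nelder-Mead",options=dict(initial_simplex=np.vstack([u0]+[u0+6*e for e in np.eye(len(u0))]),xatol=.05,fatol=1e-4,maxiter=300))
    return r.x,r.fun
E
python3 - <<'E'
from fit import *
pt=env.get_image("top"); ps=env.get_image("side")
def mask(p,n,ctr):
    best=None
    for r in env.trace(p,n):
        e=r["extent"]; d=np.hypot((e[0]+e[2])/2-ctr[0],(e[1]+e[3])/2-ctr[1])
        if d<15 and best is None: best=r["pixels"].astype(float)
    return best
C=dict(carton_flat=((.664,-.208,np.radians(-47)),122,86,(425,178),(430,305)),
 carton_large=((.461,.102,np.radians(64)),88,88,(264,279),(268,254)),
 carton_small=((.643,0,np.radians(59)),74,74,(318,187),(363,257)),
 carton_tin=((.445,.26,np.radians(30)),62,62,(169,282),(236,222)))
for n,(x0,L,W,ct,cs) in C.items():
    vt=mask(pt,n,ct); vs=mask(ps,n,cs)
    if vt is None:
        hsv=cv2.cvtColor(pt["frame"],cv2.COLOR_BGR2HSV); g=hsv[...,2]; m=np.zeros((480,640),np.uint8)
        sub=(slice(ct[1]-35,ct[1]+35),slice(ct[0]-35,ct[0]+35)); bg=pt["frame"][sub]
        mm=(np.abs(bg.astype(int)-np.median(pt["frame"][240:320,200:360].reshape(-1,3),0) ).sum(2)>80) if 0 else (g[sub]<105)
        mm=cv2.morphologyEx(mm.astype(np.uint8),cv2.MORPH_OPEN,np.ones((3,3))); m[sub]=mm
        _,lab=cv2.connectedComponents(m); m=(lab==lab[ct[1],ct[0]]); vt=m.astype(float); print("color mask area",m.sum())
    for nm,v in [("both",[(pt,vt),(ps,vs)]),("top",[(pt,vt)]),("side",[(ps,vs)])]:
        if any(k[1] is None for k in v): continue
        u,c=fit(lambda x:box(x,L/1e3,W/1e3,0,.013),x0,v); print(n,nm,np.round(u,1),round(c,3))
b=[r for r in env.trace(pt,"balm_tin") if r["extent"][3]<310]
d=[r for r in env.trace(ps,"balm_tin") if r["extent"][3]<290]
for nm,v in [("top",[(pt,b[0]["pixels"].astype(float))]),("side",[(ps,d[0]["pixels"].astype(float))])]:
    print("balm",nm,*fit(lambda x:cyl(x,.036,.110,.140),(.443,-.102),v))
q=plane(pt,np.array([(172,395),(333,463),(296,562),(130,495)])/3.5+[310,150],.026)*1000
print("flat tin top corners",np.round(q,1).tolist(),q.mean(0),np.degrees(np.arctan2(*(q[1]-q[0])[::-1])), np.linalg.norm(np.diff(q,axis=0),axis=1))
E
```

```text
color mask area 2611
carton_flat both [ 663.7 -209.4   43. ] 0.086
carton_flat top [ 665.7 -207.4   43.6] 0.099
carton_flat side [ 663.3 -209.6   42.6] 0.072
carton_large both [460.8 102.   64.2] 0.105
carton_large top [460.7 101.7  64.4] 0.044
carton_large side [459.1 101.3  64.7] 0.165
carton_small both [ 6.426e+02 -3.000e-01  5.680e+01] 0.088
carton_small top [643.3   0.7  58.8] 0.076
carton_small side [642.7  -1.3  56. ] 0.095
carton_tin both [452.6 280.4  29. ] 0.141
carton_tin top [453.1 280.8  29. ] 0.066
carton_tin side [450.8 279.3  21.5] 0.22
balm top [ 444.05215263 -104.50393009] 0.21318041449643654
balm side [ 443.09771305 -107.15280139] 0.09961796576535753
flat tin top corners [[491.8, -77.6], [456.2, -164.1], [403.4, -143.6], [438.2, -55.1]] [ 447.40135052 -110.10266542] -112.42012805781883 [93.52929527 56.59098321 95.04783249]
```

```bash
cat > go.py <<'E'
from h import *
import sys
from scipy.spatial.transform import Rotation as Ro
def delta(x,y,z,yaw):
    s=env.observe(); R=s["tool_rot"]; a=np.radians(yaw); c,n=np.cos(a),np.sin(a)
    T=np.array([[c,n,0],[n,-c,0],[0,0,-1]])
    d=R.T@(np.array([x,y,z])-s["position"])*1000; w=Ro.from_matrix(R.T@T).as_rotvec(degrees=True)
    print("t",round(s["time_s"],2),"pos",np.round(s["position"]*1000,1),"q",np.round(s["q"],1),"F",np.round(s["ft_force"],1),"w",round(s["grip_width"]*1000,1))
    print("lin",np.round(d,1).tolist(),"ang",np.round(w,2).tolist(),"dist",round(float(np.linalg.norm(d)),1))
if __name__=="__main__": delta(*map(float,sys.argv[1:5]))
E
python3 go.py .444 -.105 .26 67
```

```text
t 1.95 pos [136.5 532.8 242.3] q [ 63.3  21.8  74.3  -0.   83.9 -12.3] F [ 1.4 -0.9 -0.6] w 85.5
lin [-456.2, -541.5, -17.7] ang [-0.0, 0.0, 98.63] dist 708.3
```

Request:
servo_tool --commands '[{"linear": [-20, -24, -10], "angular": [0, 0, 4], "gripper": 1}, {"linear": [-456, -541, -18], "angular": [0, 0, 98.6], "gripper": 1}, {"linear": [-456, -541, -18], "angular": [0, 0, 98.6], "gripper": 1}, {"linear": [-456, -541, -18], "angular": [0, 0, 98.6], "gripper": 1}, {"linear": [-456, -541, -18], "angular": [0, 0, 98.6], "gripper": 1}, {"linear": [-456, -541, -18], "angular": [0, 0, 98.6], "gripper": 1}, {"linear": [-456, -541, -18], "angular": [0, 0, 98.6], "gripper": 1}, {"linear": [-456, -541, -18], "angular": [0, 0, 98.6], "gripper": 1}, {"linear": [-456, -541, -18], "angular": [0, 0, 98.6], "gripper": 1}, {"linear": [-456, -541, -18], "angular": [0, 0, 98.6], "gripper": 1}, {"linear": [-456, -541, -18], "angular": [0, 0, 98.6], "gripper": 1}, {"linear": [-456, -541, -18], "angular": [0, 0, 98.6], "gripper": 1}, {"linear": [-456, -541, -18], "angular": [0, 0, 98.6], "gripper": 1}, {"linear": [-456, -541, -18], "angular": [0, 0, 98.6], "gripper": 1}, {"linear": [-456, -541, -18], "angular": [0, 0, 98.6], "gripper": 1}, {"linear": [-456, -541, -18], "angular": [0, 0, 98.6], "gripper": 1}, {"linear": [-456, -541, -18], "angular": [0, 0, 98.6], "gripper": 1}, {"linear": [-456, -541, -18], "angular": [0, 0, 98.6], "gripper": 1}, {"linear": [-456, -541, -18], "angular": [0, 0, 98.6], "gripper": 1}, {"linear": [-456, -541, -18], "angular": [0, 0, 98.6], "gripper": 1}]' --force 30

```text
time_s: 3.95
position: [0.4438, -0.1037, 0.2606]
tool_rot: [[0.389, 0.921, 0.0], [0.921, -0.389, -0.0], [-0.0, 0.0, -1.0]]
ft_force: [-0.4, 0.1, -0.1]
grip_width: 0.0854
```

```bash
cat > look.py <<'E'
from fit import *
import sys
p,s=wristpic(); f=p["frame"]; cv2.imwrite(sys.argv[1],f)
print("pos",np.round(s["position"]*1000,1))
H=dict(balm_tin=(.036,.110,.14),small_jar=(.048,.072,.110),large_jar=(.062,.026,.072))
for n in sys.argv[2:]:
    for r in env.trace(p,n)[:2]:
        if n in H:
            D,a,b=H[n]
            w=plane(p,contour(r["pixels"]),b); c,rad=cv2.minEnclosingCircle((w*1000).astype(np.float32))
            u,e=fit(lambda x:cyl(x,D,a,b),np.array(c)/1e3,[(p,r["pixels"].astype(float))])
            print(n,round(r["confidence"],2),r["extent"],"circle@top",np.round(c,1),round(rad,1),"cylfit",np.round(u,1),round(e,3))
        else: print(n,round(r["confidence"],2),r["extent"],rect(p,r["pixels"],.026 if n=="flat_tin" else .013))
E
python3 look.py pics/w1.png balm_tin small_jar large_jar flat_tin
```

```text
pos [ 443.8 -103.7  260.6]
balm_tin 0.93 [295.1, 205.0, 347.7, 261.0] circle@top [ 444.9 -101. ] 20.5 cylfit [ 444.3 -103.4] 0.073
small_jar 0.72 [288.1, 192.7, 351.7, 244.0] circle@top [ 443.7 -102.9] 25.9 cylfit [ 442.3 -106.2] 0.707
large_jar 0.66 [289.1, 178.2, 357.4, 234.9] circle@top [ 447.3 -103.1] 32.3 cylfit [ 445.7 -105.8] 0.679
flat_tin 0.7 [293.8, 155.7, 356.3, 250.2] ((459.64715576171875, -80.72595977783203), (39.4063606262207, 60.49167251586914), 65.87649536132812)
```

View pics/w1.png

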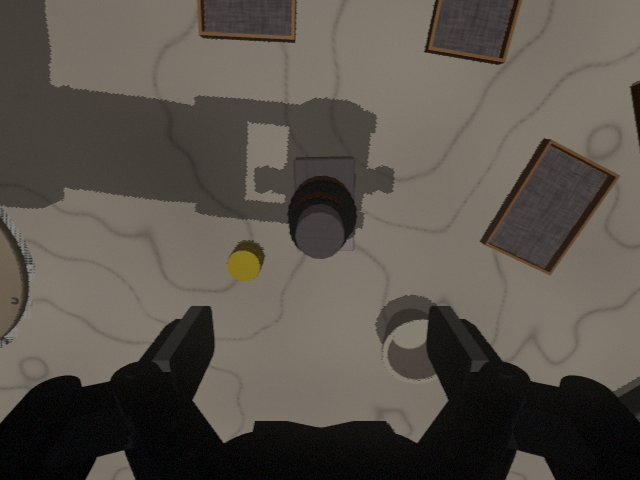

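Request:
servo_tool --commands '[{"linear": [0, 0, 20], "gripper": 0.3}, {"linear": [0, 0, 50], "gripper": 0.3}, {"linear": [0, 0, 80], "gripper": 0.3}, {"linear": [0, 0, 105], "gripper": 0.3}, {"linear": [0, 0, 120], "gripper": 0.3}, {"linear": [0, 0, 126], "gripper": 0.3}, {"linear": [0, 0, 129.5], "gripper": 0.3}, {"linear": [0, 0, 129.5], "gripper": 0.3}, {"linear": [0, 0, 129.5], "gripper": 0.3}, {"linear": [0, 0, 129.5], "gripper": 0.3}]'

```text
validation failed for argument at $.co...
```

```bash
python3 - <<'E'
from h import *
p,s=wristpic(); cv2.imwrite("pics/w2.png",p["frame"])
p=env.get_image("side"); cv2.imwrite("pics/s2.png",cv2.resize(p["frame"][150:350,220:400],None,fx=3,fy=3))
E
python3 go.py .444 -.1035 .131 67
```

```text
t 4.3 pos [ 444.  -104.4  260.3] q [-28.2  11.5  86.3   0.   82.2  -5.2] F [ 0.1 -0.3 -0.5] w 85.6
lin [0.8, -0.3, 129.3] ang [0.0, 0.0, 0.04] dist 129.3
```

View pics/w2.png

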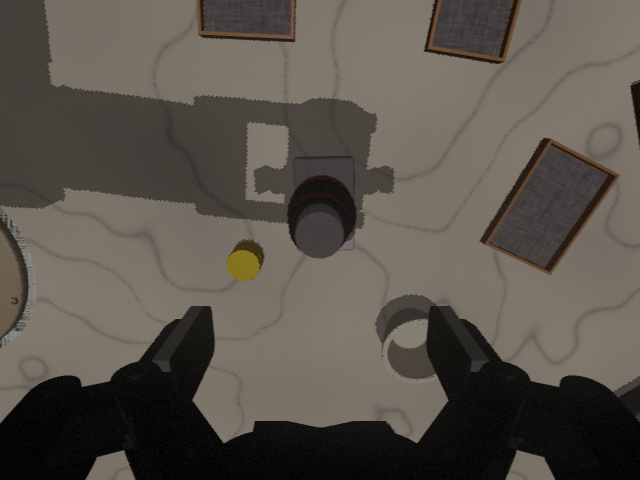

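View pics/s2.png

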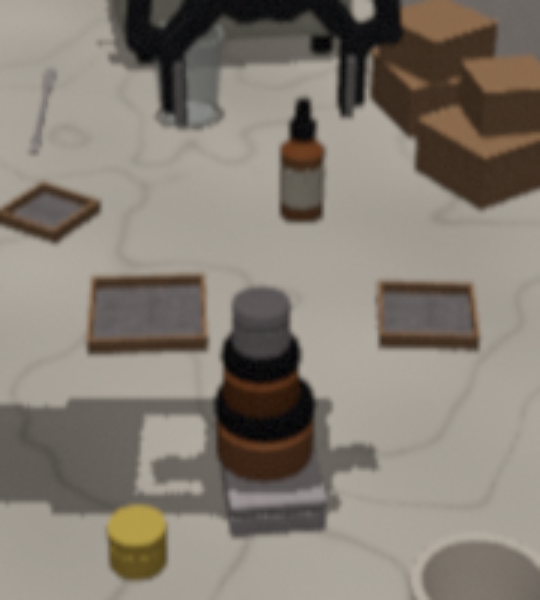

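Request:
servo_tool --commands '[{"linear": [0.5, 0, 20], "angular": [0, 0, 0], "gripper": 0.3}, {"linear": [0.5, 0, 50], "angular": [0, 0, 0], "gripper": 0.3}, {"linear": [0.5, 0, 80], "angular": [0, 0, 0], "gripper": 0.3}, {"linear": [0.5, 0, 105], "angular": [0, 0, 0], "gripper": 0.3}, {"linear": [0.5, 0, 120], "angular": [0, 0, 0], "gripper": 0.3}, {"linear": [0.5, 0, 126], "angular": [0, 0, 0], "gripper": 0.3}, {"linear": [0.5, 0, 129], "angular": [0, 0, 0], "gripper": 0.3}, {"linear": [0.5, 0, 129], "angular": [0, 0, 0], "gripper": 0.3}, {"linear": [0.5, 0, 129], "angular": [0, 0, 0], "gripper": 0.3}]'

```text
time_s: 5.2
position: [0.4445, -0.1042, 0.132]
tool_rot: [[0.39, 0.921, 0.001], [0.921, -0.39, -0.001], [-0.0, 0.001, -1.0]]
ft_force: [0.0, 0.0, 0.2]
grip_width: 0.0559
```

```bash
python3 - <<'E'
from h import *
p,s=wristpic(); cv2.imwrite("pics/w3.png",p["frame"])
p=env.get_image("side"); cv2.imwrite("pics/s3.png",cv2.resize(p["frame"][150:350,220:400],None,fx=3,fy=3))
E
python3 go.py .444 -.1035 .131 67
```

```text
t 5.3 pos [ 444.4 -104.1  132. ] q [-28.1  19.7  98.7   0.   61.5  -5.1] F [-0.  -0.8  1.1] w 55.5
lin [0.4, -0.7, 1.0] ang [0.08, 0.01, 0.03] dist 1.2
```

View pics/w3.png

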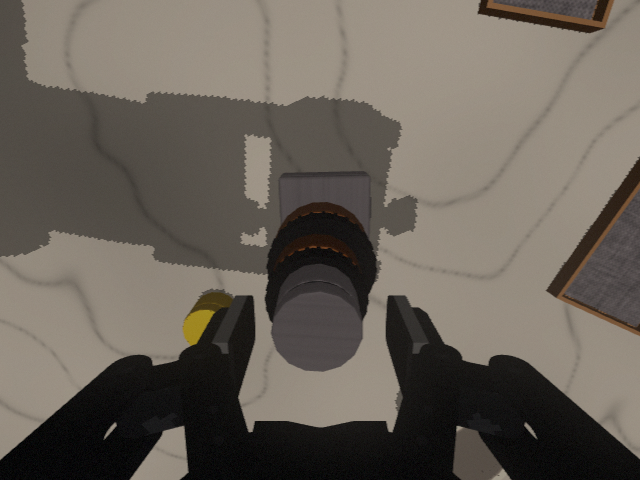

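View pics/s3.png

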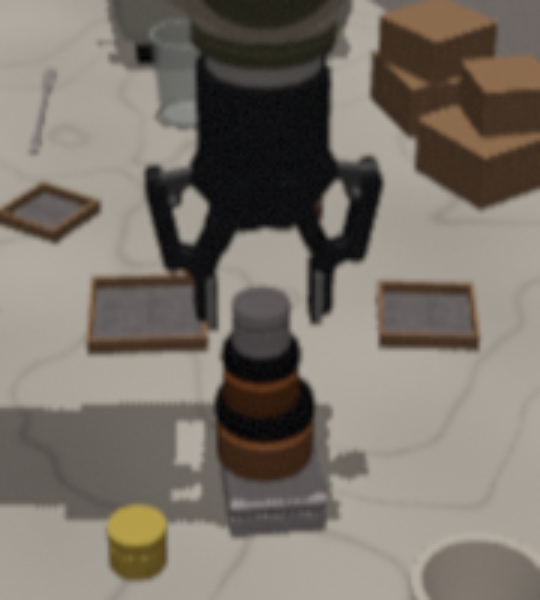

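```bash
python3 look.py pics/w4.png balm_tin
python3 - <<'E'
import cv2
f=cv2.imread("pics/w4.png")[200:400,220:420]; cv2.imwrite("pics/c4.png",cv2.convertScaleAbs(cv2.resize(f,None,fx=3,fy=3,interpolation=cv2.INTER_CUBIC),alpha=1.8))
E
```

```text
pos [ 444.4 -104.1  132. ]
balm_tin 0.72 [181.7, 294.1, 236.0, 344.1] circle@top [408.2 -83.3] 13.4 cylfit [399.8 -99.7] 0.857
```

View pics/c4.png

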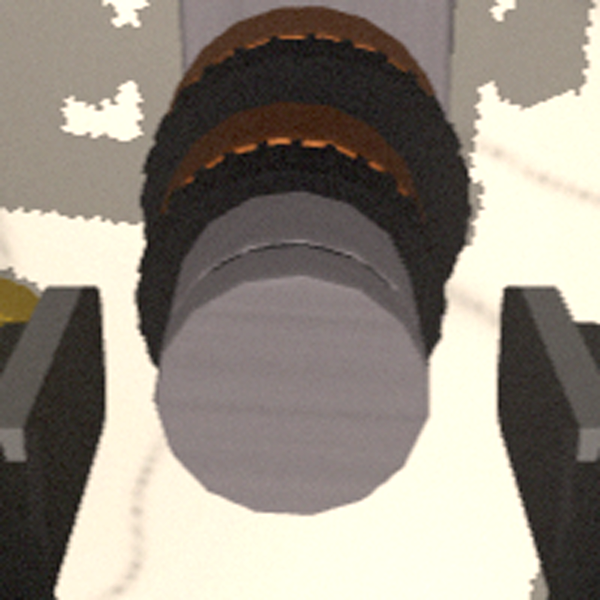

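Request:
servo_tool --commands '[{"linear": [0.5, -0.5, 1], "angular": [0, 0, 0], "gripper": 0.1}, {"linear": [0.5, -0.5, 1], "angular": [0, 0, 0], "gripper": -0.1}, {"linear": [0.5, -0.5, 1], "angular": [0, 0, 0], "gripper": -0.2}, {"linear": [0.5, -0.5, 1], "angular": [0, 0, 0], "gripper": -0.3}, {"linear": [0.5, -0.5, 1], "angular": [0, 0, 0], "gripper": -0.4}, {"linear": [0.5, -0.5, 1], "angular": [0, 0, 0], "gripper": -0.5}, {"linear": [0.5, -0.5, 1], "angular": [0, 0, 0], "gripper": -0.6}, {"linear": [0.5, -0.5, 1], "angular": [0, 0, 0], "gripper": -0.6}]' --force 25

```text
time_s: 6.2
position: [0.4439, -0.1033, 0.1304]
tool_rot: [[0.39, 0.921, 0.0], [0.921, -0.39, -0.0], [-0.0, 0.0, -1.0]]
ft_force: [-0.8, 0.8, 5.0]
grip_width: 0.0351
```

Request:
servo_tool --commands '[{"linear": [0, 0, -2], "angular": [0, 0, 0], "gripper": -0.6}, {"linear": [0, 0, -5], "angular": [0, 0, 0], "gripper": -0.6}, {"linear": [0, 0, -10], "angular": [0, 0, 0], "gripper": -0.6}, {"linear": [0, 0, -20], "angular": [0, 0, 0], "gripper": -0.6}, {"linear": [0, 0, -20], "angular": [0, 0, 0], "gripper": -0.6}]'

```text
time_s: 6.7
position: [0.4445, -0.1036, 0.1517]
tool_rot: [[0.39, 0.921, 0.002], [0.921, -0.39, -0.001], [-0.0, 0.003, -1.0]]
ft_force: [0.5, -0.7, -1.1]
grip_width: 0.0348
```

```bash
python3 - <<'E'
from h import *
p=env.get_image("side"); cv2.imwrite("pics/s5.png",cv2.resize(p["frame"][150:350,220:400],None,fx=3,fy=3))
E
python3 go.py .4525 .2805 .152 67; python3 go.py .4525 .2805 .023 67
```

```text
t 6.75 pos [ 444.2 -103.5  151.1] q [-28.   18.1  97.2  -0.   64.6  -5.1] F [-0.2  0.6 -0.4] w 34.9
lin [356.8, -142.3, -1.2] ang [0.1, 0.01, 0.03] dist 384.1
t 6.75 pos [ 444.2 -103.5  151.1] q [-28.   18.1  97.2  -0.   64.6  -5.1] F [-0.2  0.6 -0.4] w 34.9
lin [356.8, -142.5, 127.8] ang [0.1, 0.01, 0.03] dist 404.9
```

View pics/s5.png

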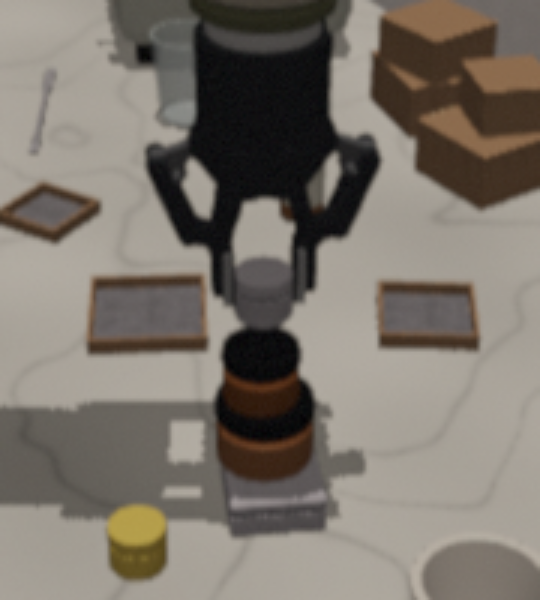

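Request:
servo_tool --commands '[{"linear": [0, 0, -10], "angular": [0, 0, 0], "gripper": -0.6}, {"linear": [10, -4, -15], "angular": [0, 0, 0], "gripper": -0.6}, {"linear": [28, -11, -15], "angular": [0, 0, 0], "gripper": -0.6}, {"linear": [55, -22, -15], "angular": [0, 0, 0], "gripper": -0.6}, {"linear": [85, -34, -15], "angular": [0, 0, 0], "gripper": -0.6}, {"linear": [120, -48, -15], "angular": [0, 0, 0], "gripper": -0.6}, {"linear": [155, -62, -15], "angular": [0, 0, 0], "gripper": -0.6}, {"linear": [190, -76, -15], "angular": [0, 0, 0], "gripper": -0.6}, {"linear": [225, -90, -15], "angular": [0, 0, 0], "gripper": -0.6}, {"linear": [260, -104, -10], "angular": [0, 0, 0], "gripper": -0.6}, {"linear": [295, -118, -5], "angular": [0, 0, 0], "gripper": -0.6}, {"linear": [325, -130, 0], "angular": [0, 0, 0], "gripper": -0.6}, {"linear": [345, -138, 0], "angular": [0, 0, 0], "gripper": -0.6}, {"linear": [357, -142, 0], "angular": [0, 0, 0], "gripper": -0.6}, {"linear": [357, -142, 0], "angular": [0, 0, 0], "gripper": -0.6}, {"linear": [357, -142, 0], "angular": [0, 0, 0], "gripper": -0.6}]'

```text
time_s: 8.35
position: [0.4523, 0.2803, 0.1504]
tool_rot: [[0.39, 0.921, -0.0], [0.921, -0.39, -0.0], [-0.0, 0.0, -1.0]]
ft_force: [-0.3, 0.0, -0.7]
grip_width: 0.0351
```

```bash
python3 - <<'E'
from fit import *
p,s=wristpic(); cv2.imwrite("pics/w6.png",p["frame"])
o=p["frame"].copy()
for q in proj(p,box((.4525,.2805,np.radians(29)),.062,.062,.013,.013)[:4]): cv2.circle(o,tuple(int(v) for v in q),3,(0,0,255),-1)
cv2.imwrite("pics/w6.png",o)
for r in env.trace(p,"carton_tin"):
    m=r["pixels"].astype(float); print(r["confidence"],r["extent"],fit(lambda x:box(x,.062,.062,0,.013),(.4525,.2805,np.radians(29)),[(p,m)]))
E
python3 go.py .4525 .2805 .024 67
```

```text
0.7 [262.7, 168.4, 375.0, 271.5] (array([451.79008161, 281.41625123,  29.03590742]), np.float64(0.056370634607487036))
0.66 [112.5, 195.9, 223.2, 302.6] (array([452.5, 280.5,  29. ]), np.float64(1.0))
t 8.45 pos [452.5 279.9 150.5] q [19.  25.  85.6 -0.  69.4 42. ] F [ 0.4 -0.1 -1. ] w 35.2
lin [0.6, -0.3, 126.5] ang [0.01, 0.01, -0.03] dist 126.5
```

View pics/w6.png

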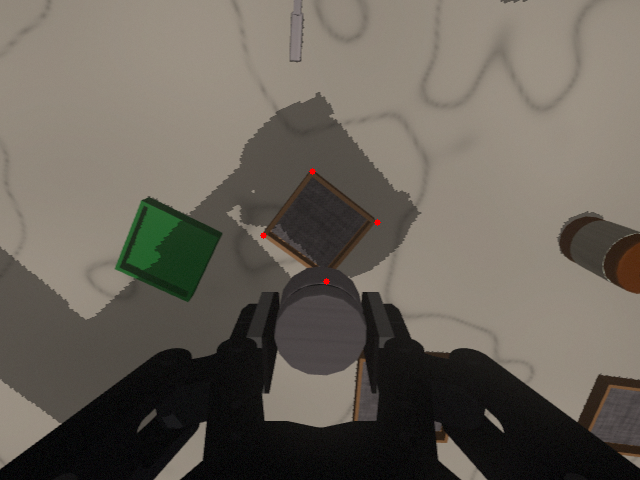

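Request:
servo_tool --commands '[{"linear": [0.5, 0, 10], "angular": [0, 0, 0], "gripper": -0.6}, {"linear": [0.5, 0, 30], "angular": [0, 0, 0], "gripper": -0.6}, {"linear": [0.5, 0, 55], "angular": [0, 0, 0], "gripper": -0.6}, {"linear": [0.5, 0, 80], "angular": [0, 0, 0], "gripper": -0.6}, {"linear": [0.5, 0, 100], "angular": [0, 0, 0], "gripper": -0.6}, {"linear": [0.5, 0, 114], "angular": [0, 0, 0], "gripper": -0.6}, {"linear": [0.5, 0, 120], "angular": [0, 0, 0], "gripper": -0.6}, {"linear": [0.5, 0, 123], "angular": [0, 0, 0], "gripper": -0.6}, {"linear": [0.5, 0, 125], "angular": [0, 0, 0], "gripper": -0.6}, {"linear": [0.5, 0, 125.5], "angular": [0, 0, 0], "gripper": -0.6}, {"linear": [0.5, 0, 125.5], "angular": [0, 0, 0], "gripper": -0.6}]'

```text
time_s: 9.55
position: [0.4529, 0.2813, 0.0253]
tool_rot: [[0.39, 0.921, 0.001], [0.921, -0.39, 0.0], [0.001, 0.001, -1.0]]
ft_force: [-0.4, -0.0, 0.3]
grip_width: 0.0351
```

```bash
python3 - <<'E'
from h import *
p,s=wristpic(); cv2.imwrite("pics/w7.png",p["frame"])
p=env.get_image("side"); cv2.imwrite("pics/s7.png",cv2.resize(p["frame"][170:250,180:300],None,fx=5,fy=5,interpolation=cv2.INTER_CUBIC))
E
python3 go.py .452 .281 .0235 67
```

```text
t 9.65 pos [452.8 281.3  25.2] q [19.1 35.  93.3 -0.  51.7 42.1] F [ 0.5 -0.1 -0.6] w 34.8
lin [-0.6, -0.7, 1.7] ang [0.03, -0.03, 0.03] dist 1.9
```

View pics/w7.png

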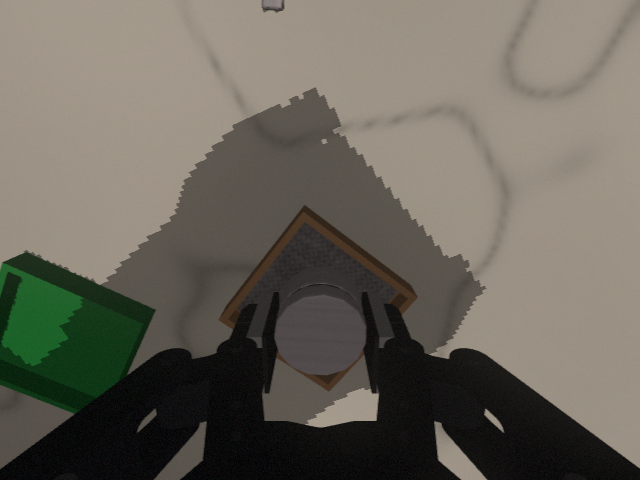

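View pics/s7.png

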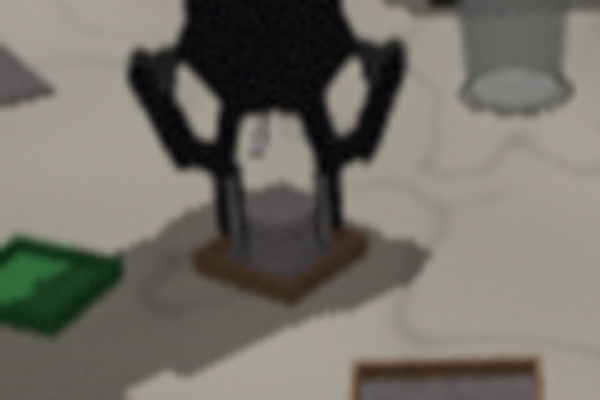

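Request:
servo_tool --commands '[{"linear": [0, 0, 1], "angular": [0, 0, 0], "gripper": -0.6}, {"linear": [0, 0, 1.5], "angular": [0, 0, 0], "gripper": -0.6}, {"linear": [0, 0, 1.5], "angular": [0, 0, 0], "gripper": -0.6}]'

```text
time_s: 9.95
position: [0.4527, 0.2813, 0.0235]
tool_rot: [[0.39, 0.921, 0.0], [0.921, -0.39, 0.0], [0.0, 0.0, -1.0]]
ft_force: [-1.1, -0.9, 3.2]
grip_width: 0.0355
```

```bash
python3 go.py .452 .281 .0235 67
```

```text
t 9.95 pos [452.7 281.3  23.5] q [19.1 35.2 93.3 -0.  51.5 42.1] F [-1.1 -0.9  3.2] w 35.5
lin [-0.5, -0.5, -0.0] ang [0.01, -0.01, 0.04] dist 0.7
```

Request:
servo_tool --commands '[{"linear": [0, 0, 0], "angular": [0, 0, 0], "gripper": -0.15}, {"linear": [0, 0, 0], "angular": [0, 0, 0], "gripper": -0.05}, {"linear": [0, 0, 0], "angular": [0, 0, 0], "gripper": 0.1}, {"linear": [0, 0, 0], "angular": [0, 0, 0], "gripper": 0.2}, {"linear": [0, 0, 0], "angular": [0, 0, 0], "gripper": 0.2}, {"linear": [0, 0, -5], "angular": [0, 0, 0], "gripper": 0.2}, {"linear": [0, 0, -20], "angular": [0, 0, 0], "gripper": 0.2}, {"linear": [0, 0, -50], "angular": [0, 0, 0], "gripper": 0.2}, {"linear": [0, 0, -90], "angular": [0, 0, 0], "gripper": 0.2}, {"linear": [0, 0, -130], "angular": [0, 0, 0], "gripper": 0.5}, {"linear": [0, 0, -170], "angular": [0, 0, 0], "gripper": 0.5}, {"linear": [0, 0, -170], "angular": [0, 0, 0], "gripper": 0.5}]'

```text
time_s: 11.15
position: [0.4544, 0.2819, 0.1989]
tool_rot: [[0.39, 0.921, 0.01], [0.921, -0.39, 0.003], [0.007, 0.008, -1.0]]
ft_force: [0.0, 1.3, -0.4]
grip_width: 0.0639
```

```bash
python3 - <<'E'
from h import *
p=env.get_image("side"); cv2.imwrite("pics/s8.png",cv2.resize(p["frame"][170:350,180:400],None,fx=3,fy=3,interpolation=cv2.INTER_CUBIC))
E
python3 go.py .444 -.1045 .20 67
```

```text
t 11.2 pos [453.3 281.5 195.9] q [19.1 22.3 81.7 -0.  75.7 42.1] F [-0.8  0.7 -1.6] w 63.8
lin [-359.0, 142.0, -4.8] ang [0.23, -0.21, 0.04] dist 386.1
```

View pics/s8.png

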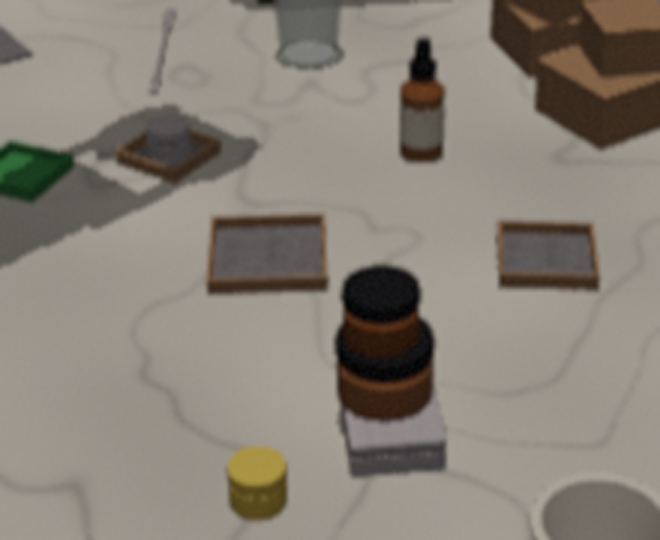

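Request:
servo_tool --commands '[{"linear": [-20, 8, -2], "angular": [0, 0, 0], "gripper": 0.6}, {"linear": [-60, 24, -4], "angular": [0, 0, 0], "gripper": 0.6}, {"linear": [-105, 41.5, -6], "angular": [0, 0, 0], "gripper": 0.6}, {"linear": [-150, 59, -6], "angular": [0, 0, 0], "gripper": 0.6}, {"linear": [-195, 77, -6], "angular": [0, 0, 0], "gripper": 0.6}, {"linear": [-240, 95, -6], "angular": [0, 0, 0], "gripper": 0.6}, {"linear": [-285, 113, -6], "angular": [0, 0, 0], "gripper": 0.6}, {"linear": [-325, 129, -6], "angular": [0, 0, 0], "gripper": 0.6}, {"linear": [-350, 139, -6], "angular": [0, 0, 0], "gripper": 0.6}, {"linear": [-359, 142, -6], "angular": [0, 0, 0], "gripper": 0.6}, {"linear": [-359, 142, -6], "angular": [0, 0, 0], "gripper": 0.6}, {"linear": [-359, 142, -6], "angular": [0, 0, 0], "gripper": 0.6}]'

```text
time_s: 12.4
position: [0.443, -0.1037, 0.1988]
tool_rot: [[0.39, 0.921, -0.001], [0.921, -0.39, 0.001], [0.0, -0.001, -1.0]]
ft_force: [0.3, 0.1, -0.7]
grip_width: 0.0683
```

```bash
python3 look.py pics/w9.png small_jar large_jar flat_tin;python3 go.py .444 -.1045 .094 67
```

```text
pos [ 443.  -103.7  198.8]
small_jar 0.96 [283.8, 206.7, 360.2, 287.2] circle@top [ 444.  -103.2] 27.4 cylfit [ 442.4 -106.4] 0.055
flat_tin 0.95 [289.0, 162.2, 364.4, 275.0] ((458.3713684082031, -81.86801147460938), (41.80629348754883, 60.914886474609375), 67.0297622680664)
t 12.6 pos [ 443.3 -103.7  199.3] q [-28.1  14.7  92.8   0.   72.5  -5.2] F [-0.6 -0.1  1.1] w 68.2
lin [-0.5, 1.0, 105.3] ang [-0.01, -0.01, 0.13] dist 105.3
```

View pics/w9.png

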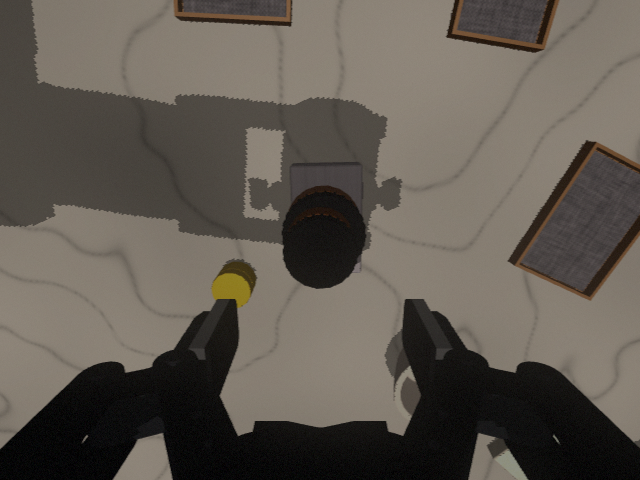

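Request:
servo_tool --commands '[{"linear": [-1, 0.2, 15], "angular": [0, 0, 0], "gripper": 0.6}, {"linear": [-2, 0.2, 40], "angular": [0, 0, 0], "gripper": 0.6}, {"linear": [-2, 0.2, 65], "angular": [0, 0, 0], "gripper": 0.6}, {"linear": [-2, 0.2, 85], "angular": [0, 0, 0], "gripper": 0.6}, {"linear": [-2, 0.2, 97], "angular": [0, 0, 0], "gripper": 0.6}, {"linear": [-2, 0.2, 103], "angular": [0, 0, 0], "gripper": 0.6}, {"linear": [-2, 0.2, 105], "angular": [0, 0, 0], "gripper": 0.6}, {"linear": [-2, 0.2, 105], "angular": [0, 0, 0], "gripper": 0.6}]'

```text
time_s: 13.4
position: [0.4429, -0.1065, 0.0946]
tool_rot: [[0.39, 0.921, 0.0], [0.921, -0.39, -0.0], [-0.0, 0.0, -1.0]]
ft_force: [-0.2, -0.2, -0.3]
grip_width: 0.0683
```

```bash
python3 - <<'E'
from fit import *
p,s=wristpic(); o=p["frame"].copy()
for q in proj(p,cyl((.4424,-.1060),.048,.110,.110)): cv2.circle(o,tuple(int(v) for v in q),1,(0,0,255),-1)
cv2.imwrite("pics/w10.png",cv2.convertScaleAbs(cv2.resize(o[200:400,220:420],None,fx=3,fy=3,interpolation=cv2.INTER_CUBIC),alpha=1.8))
E
python3 go.py .4424 -.106 .094 67
```

```text
t 13.45 pos [ 443.  -106.6   94.8] q [-28.5  22.9 101.6  -0.   55.5  -5.5] F [-0.3 -0.2 -0.3] w 68.3
lin [0.3, -0.8, 0.8] ang [0.06, 0.01, 0.05] dist 1.2
```

View pics/w10.png

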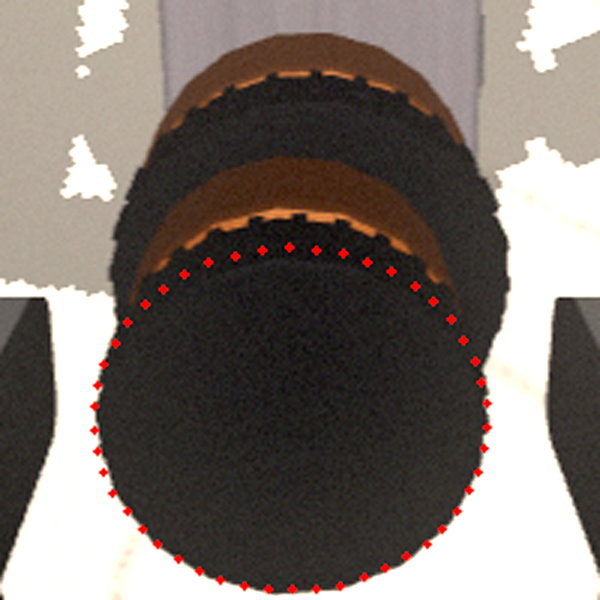

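Request:
servo_tool --commands '[{"linear": [0, -0.6, 0.5], "angular": [0, 0, 0], "gripper": 0.35}, {"linear": [0, -0.6, 0.5], "angular": [0, 0, 0], "gripper": 0.25}, {"linear": [0, -0.6, 0.5], "angular": [0, 0, 0], "gripper": 0.15}, {"linear": [0, -0.6, 0.5], "angular": [0, 0, 0], "gripper": 0.05}, {"linear": [0, -0.6, 0.5], "angular": [0, 0, 0], "gripper": -0.1}, {"linear": [0, -0.6, 0.5], "angular": [0, 0, 0], "gripper": -0.3}, {"linear": [0, -0.6, 0.5], "angular": [0, 0, 0], "gripper": -0.4}, {"linear": [0, -0.6, 0.5], "angular": [0, 0, 0], "gripper": -0.4}]' --force 30

```text
time_s: 14.25
position: [0.4422, -0.1065, 0.0943]
tool_rot: [[0.39, 0.921, 0.0], [0.921, -0.39, -0.0], [-0.0, 0.001, -1.0]]
ft_force: [-1.5, 0.7, 5.6]
grip_width: 0.0472
```

Request:
servo_tool --commands '[{"linear": [0, 0, -1], "angular": [0, 0, 0], "gripper": -0.4}, {"linear": [0, 0, -3], "angular": [0, 0, 0], "gripper": -0.4}, {"linear": [0, 0, -8], "angular": [0, 0, 0], "gripper": -0.4}, {"linear": [0, 0, -20], "angular": [0, 0, 0], "gripper": -0.4}, {"linear": [0, 0, -40], "angular": [0, 0, 0], "gripper": -0.4}, {"linear": [0, 0, -50], "angular": [0, 0, 0], "gripper": -0.4}, {"linear": [0, 0, -50], "angular": [0, 0, 0], "gripper": -0.4}]'

```text
time_s: 14.95
position: [0.4427, -0.1067, 0.1449]
tool_rot: [[0.39, 0.921, 0.002], [0.921, -0.39, -0.001], [-0.0, 0.003, -1.0]]
ft_force: [0.3, -0.3, -1.8]
grip_width: 0.0475
```

```bash
python3 - <<'E'
from h import *
p=env.get_image("side"); cv2.imwrite("pics/s11.png",cv2.resize(p["frame"][170:350,200:400],None,fx=3,fy=3,interpolation=cv2.INTER_CUBIC))
E
python3 go.py .643 0 .144 59;python3 go.py .643 0 .025 59
```

```text
t 15.0 pos [ 442.2 -106.5  144. ] q [-28.5  18.6  97.9  -0.   63.4  -5.5] F [-0.7 -0.  -1.3] w 47.2
lin [176.4, 143.3, 0.1] ang [0.06, 0.0, 8.03] dist 227.3
t 15.0 pos [ 442.2 -106.5  144. ] q [-28.5  18.6  97.9  -0.   63.4  -5.5] F [-0.7 -0.  -1.3] w 47.2
lin [176.4, 143.2, 119.1] ang [0.06, 0.0, 8.03] dist 256.5
```

View pics/s11.png

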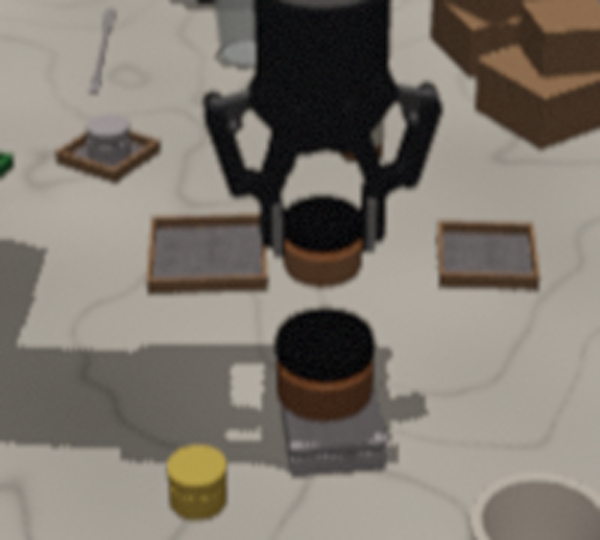

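Request:
servo_tool --commands '[{"linear": [8, 6.5, 0], "angular": [0, 0, 0], "gripper": -0.4}, {"linear": [25, 20, 0], "angular": [0, 0, 0], "gripper": -0.4}, {"linear": [50, 40.5, 0], "angular": [0, 0, 0], "gripper": -0.4}, {"linear": [77, 62.5, 0], "angular": [0, 0, 0], "gripper": -0.4}, {"linear": [104, 84.5, 0], "angular": [0, 0, 0], "gripper": -0.4}, {"linear": [131, 106.5, 0], "angular": [0, 0, 0], "gripper": -0.4}, {"linear": [154, 125, 0], "angular": [0, 0, 0], "gripper": -0.4}, {"linear": [169, 137, 0], "angular": [0, 0, 0], "gripper": -0.4}, {"linear": [176, 143, 0], "angular": [0, 0, 0], "gripper": -0.4}, {"linear": [176, 143, 0], "angular": [0, 0, 0], "gripper": -0.4}, {"linear": [176, 143, 0], "angular": [0, 0, 0], "gripper": -0.4}]'

```text
time_s: 16.1
position: [0.6419, -0.0003, 0.1433]
tool_rot: [[0.39, 0.921, -0.001], [0.921, -0.39, 0.0], [-0.0, -0.001, -1.0]]
ft_force: [-0.5, -0.2, -1.3]
grip_width: 0.0471
```

```bash
cat > lc.py <<'E'
from fit import *
import sys
n,f=sys.argv[1],sys.argv[2]; x,y,yaw,L,W=map(float,sys.argv[3:8])
p,s=wristpic(); o=p["frame"].copy()
for r in env.trace(p,n):
    m=r["pixels"].astype(float); u,c=fit(lambda q:box(q,L,W,0,.013),(x,y,np.radians(yaw)),[(p,m)]); print(round(r["confidence"],2),r["extent"],np.round(u,1),round(c,3))
for q in proj(p,box((x,y,np.radians(yaw)),L,W,.013,.013)[:4]): cv2.circle(o,tuple(int(v) for v in q),3,(0,0,255),-1)
cv2.imwrite(f,o)
E
python3 lc.py carton_small pics/w12.png .643 0 58 .074 .074; python3 go.py .643 0 .026 67
```

```text
0.59 [266.0, 171.5, 378.7, 272.1] [6.429e+02 6.000e-01 5.860e+01] 0.185
t 16.2 pos [641.9  -0.7 143.8] q [-10.6  35.4  67.2  -0.   77.4  12.4] F [-0.3 -0.6 -1.9] w 47.3
lin [1.1, 0.9, 117.8] ang [-0.03, 0.01, -0.01] dist 117.8
```

View pics/w12.png

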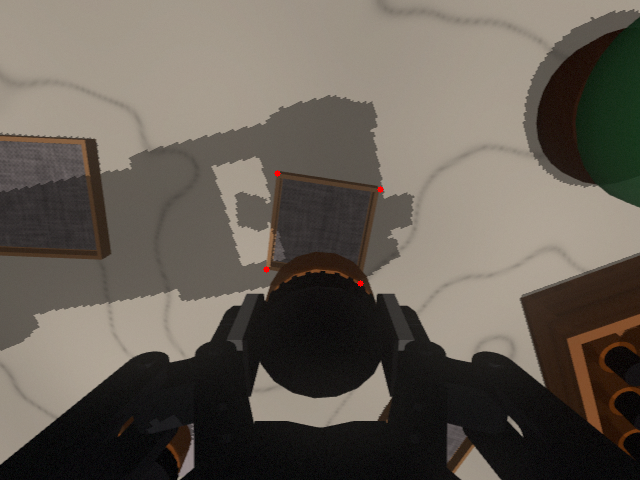

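Request:
servo_tool --commands '[{"linear": [1, 1, 10], "angular": [0, 0, 0], "gripper": -0.4}, {"linear": [1, 1, 30], "angular": [0, 0, 0], "gripper": -0.4}, {"linear": [1, 1, 55], "angular": [0, 0, 0], "gripper": -0.4}, {"linear": [1, 1, 80], "angular": [0, 0, 0], "gripper": -0.4}, {"linear": [1, 1, 98], "angular": [0, 0, 0], "gripper": -0.4}, {"linear": [1, 1, 109], "angular": [0, 0, 0], "gripper": -0.4}, {"linear": [1, 1, 114], "angular": [0, 0, 0], "gripper": -0.4}, {"linear": [1, 1, 116.5], "angular": [0, 0, 0], "gripper": -0.4}, {"linear": [1, 1, 117.5], "angular": [0, 0, 0], "gripper": -0.4}, {"linear": [1, 1, 117.5], "angular": [0, 0, 0], "gripper": -0.4}]'

```text
time_s: 17.2
position: [0.6441, 0.0003, 0.027]
tool_rot: [[0.39, 0.921, 0.001], [0.921, -0.39, -0.0], [0.0, 0.001, -1.0]]
ft_force: [0.7, -0.0, -0.7]
grip_width: 0.0472
```

```bash
python3 - <<'E'
from h import *
p,s=wristpic(); cv2.imwrite("pics/w13.png",p["frame"])
E
python3 go.py .643 0 .025 67
```

```text
t 17.25 pos [6.441e+02 3.000e-01 2.700e+01] q [-10.5  42.9  73.8  -0.   63.2  12.5] F [-0.1 -0.4 -0.8] w 46.8
lin [-0.7, -0.9, 2.0] ang [0.07, -0.02, 0.03] dist 2.3
```

View pics/w13.png

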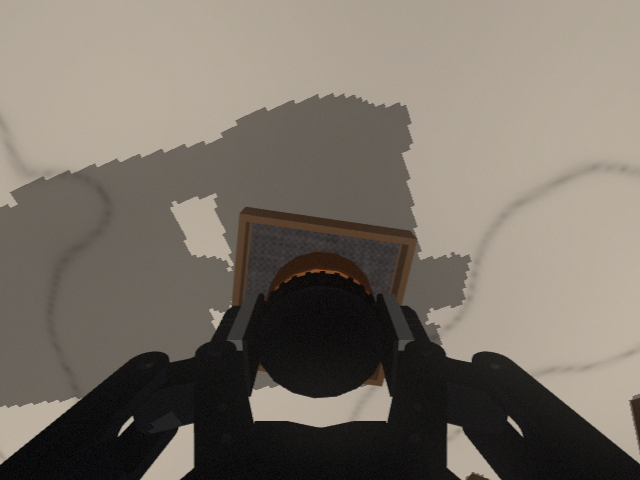

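Request:
servo_tool --commands '[{"linear": [0, -0.5, 1], "angular": [0, 0, 0], "gripper": -0.4}, {"linear": [0, -0.5, 1.7], "angular": [0, 0, 0], "gripper": -0.4}, {"linear": [0, -0.5, 1.7], "angular": [0, 0, 0], "gripper": -0.4}]'

```text
time_s: 17.55
position: [0.6435, 0.0005, 0.0253]
tool_rot: [[0.39, 0.921, 0.001], [0.921, -0.39, -0.0], [0.0, 0.001, -1.0]]
ft_force: [-1.9, 0.6, 3.5]
grip_width: 0.047
```

Contact (3.5 N). Release and retreat.

Request:
servo_tool --commands '[{"linear": [0, 0, 0], "angular": [0, 0, 0], "gripper": 0.12}, {"linear": [0, 0, 0], "angular": [0, 0, 0], "gripper": 0.2}, {"linear": [0, 0, 0], "angular": [0, 0, 0], "gripper": 0.35}, {"linear": [0, 0, 0], "angular": [0, 0, 0], "gripper": 0.5}, {"linear": [0, 0, 0], "angular": [0, 0, 0], "gripper": 0.5}, {"linear": [0, 0, -5], "angular": [0, 0, 0], "gripper": 0.5}, {"linear": [0, 0, -20], "angular": [0, 0, 0], "gripper": 0.5}, {"linear": [0, 0, -50], "angular": [0, 0, 0], "gripper": 0.5}, {"linear": [0, 0, -90], "angular": [0, 0, 0], "gripper": 0.8}, {"linear": [0, 0, -115], "angular": [0, 0, 0], "gripper": 0.9}, {"linear": [0, 0, -125], "angular": [0, 0, 0], "gripper": 1}, {"linear": [0, 0, -125], "angular": [0, 0, 0], "gripper": 1}]'

```text
time_s: 18.75
position: [0.6437, 0.0005, 0.1507]
tool_rot: [[0.39, 0.921, 0.002], [0.921, -0.39, -0.0], [0.0, 0.002, -1.0]]
ft_force: [-0.2, -0.9, 0.2]
grip_width: 0.0852
```

```bash
python3 - <<'E'
from h import *
p=env.get_image("side"); cv2.imwrite("pics/s14.png",cv2.resize(p["frame"][170:350,200:400],None,fx=3,fy=3,interpolation=cv2.INTER_CUBIC))
E
python3 go.py .444 -.107 .15 67
```

```text
t 18.8 pos [6.431e+02 6.000e-01 1.491e+02] q [-10.5  35.3  66.6  -0.   78.2  12.5] F [-0.2  0.3 -0.1] w 85.4
lin [-176.8, -141.3, -0.8] ang [-0.03, 0.01, 0.03] dist 226.3
```

View pics/s14.png

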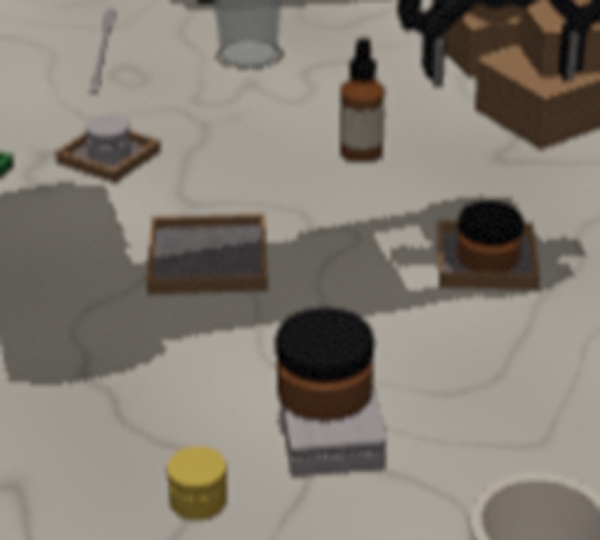

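Request:
servo_tool --commands '[{"linear": [-20, -16, 0], "angular": [0, 0, 0], "gripper": 1}, {"linear": [-55, -44, 0], "angular": [0, 0, 0], "gripper": 1}, {"linear": [-90, -72, 0], "angular": [0, 0, 0], "gripper": 1}, {"linear": [-125, -100, 0], "angular": [0, 0, 0], "gripper": 1}, {"linear": [-155, -124, 0], "angular": [0, 0, 0], "gripper": 1}, {"linear": [-172, -138, 0], "angular": [0, 0, 0], "gripper": 1}, {"linear": [-177, -141, 0], "angular": [0, 0, 0], "gripper": 1}, {"linear": [-177, -141, 0], "angular": [0, 0, 0], "gripper": 1}, {"linear": [-177, -141, 0], "angular": [0, 0, 0], "gripper": 1}]'

```text
time_s: 19.7
position: [0.4451, -0.1071, 0.1491]
tool_rot: [[0.39, 0.921, -0.0], [0.921, -0.39, 0.0], [0.0, -0.001, -1.0]]
ft_force: [0.9, 0.7, 0.7]
grip_width: 0.0857
```

```bash
python3 look.py pics/w15.png large_jar flat_tin;python3 go.py .444 -.107 .048 67
```

```text
pos [ 445.1 -107.1  149.1]
large_jar 0.85 [269.4, 192.5, 371.4, 303.8] circle@top [ 446.8 -103.3] 34.9 cylfit [ 445.1 -106.5] 0.032
flat_tin 0.96 [277.0, 166.1, 368.5, 296.4] ((461.0783996582031, -77.51695251464844), (40.546382904052734, 63.75620651245117), 58.36234664916992)
t 19.85 pos [ 445.1 -107.   149.3] q [-28.4  18.5  97.    0.   64.6  -5.5] F [ 0.6  0.6 -0.4] w 85.5
lin [-0.5, -0.9, 101.3] ang [-0.02, -0.01, 0.09] dist 101.3
```

View pics/w15.png

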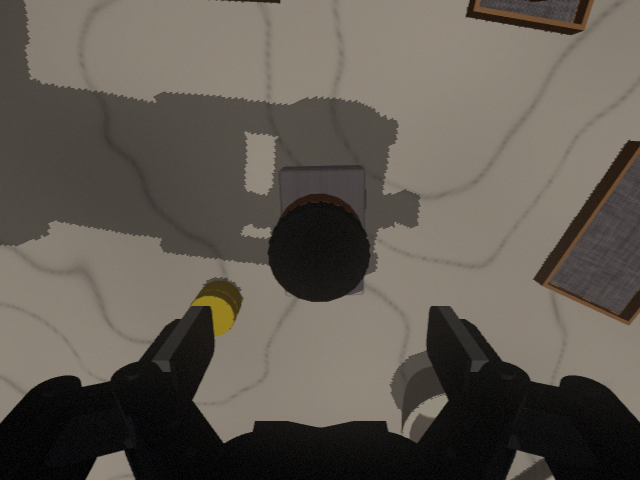

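Request:
servo_tool --commands '[{"linear": [0.3, 0, 15], "angular": [0, 0, 0], "gripper": 1}, {"linear": [0.3, 0, 40], "angular": [0, 0, 0], "gripper": 1}, {"linear": [0.3, 0, 65], "angular": [0, 0, 0], "gripper": 1}, {"linear": [0.3, 0, 85], "angular": [0, 0, 0], "gripper": 1}, {"linear": [0.3, 0, 95], "angular": [0, 0, 0], "gripper": 1}, {"linear": [0.3, 0, 100], "angular": [0, 0, 0], "gripper": 1}, {"linear": [0.3, 0, 101], "angular": [0, 0, 0], "gripper": 1}, {"linear": [0.3, 0, 101], "angular": [0, 0, 0], "gripper": 1}]'

```text
time_s: 20.65
position: [0.445, -0.1072, 0.0491]
tool_rot: [[0.39, 0.921, 0.001], [0.921, -0.39, -0.0], [-0.0, 0.001, -1.0]]
ft_force: [-0.8, 0.5, -0.5]
grip_width: 0.0852
```

```bash
python3 - <<'E'
from fit import *
p,s=wristpic(); o=p["frame"].copy()
for q in proj(p,cyl((.4451,-.1065),.062,.072,.072)): cv2.circle(o,tuple(int(v) for v in q),1,(0,0,255),-1)
cv2.imwrite("pics/w16.png",cv2.convertScaleAbs(o,alpha=1.6))
E
python3 go.py .4451 -.1065 .048 67
```

```text
t 20.7 pos [ 445.  -107.3   49.3] q [-28.4  27.6 104.1  -0.   48.2  -5.5] F [-0.9 -0.2  0.4] w 85.7
lin [0.8, -0.2, 1.3] ang [0.08, 0.01, 0.04] dist 1.5
```

View pics/w16.png

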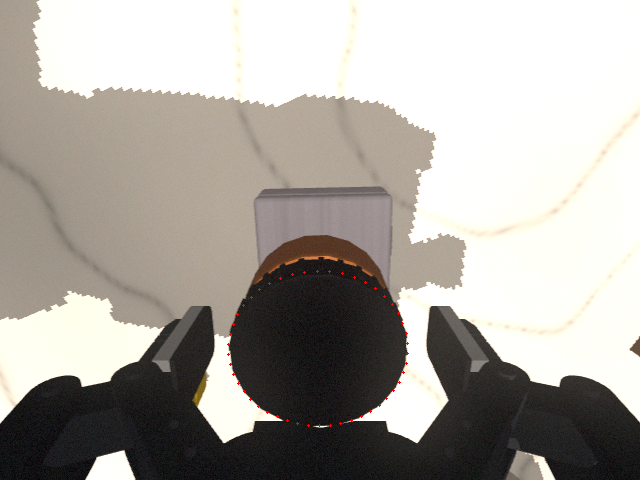

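Request:
servo_tool --commands '[{"linear": [0.5, 0, 1], "angular": [0, 0, 0], "gripper": 0.8}, {"linear": [0.5, 0, 1], "angular": [0, 0, 0], "gripper": 0.65}, {"linear": [0.5, 0, 1], "angular": [0, 0, 0], "gripper": 0.55}, {"linear": [0.5, 0, 1], "angular": [0, 0, 0], "gripper": 0.45}, {"linear": [0.5, 0, 1], "angular": [0, 0, 0], "gripper": 0.3}, {"linear": [0.5, 0, 1], "angular": [0, 0, 0], "gripper": 0.1}, {"linear": [0.5, 0, 1], "angular": [0, 0, 0], "gripper": 0}, {"linear": [0.5, 0, 1], "angular": [0, 0, 0], "gripper": 0}]' --force 40

```text
time_s: 21.5
position: [0.4447, -0.1066, 0.048]
tool_rot: [[0.39, 0.921, 0.0], [0.921, -0.39, -0.0], [-0.0, 0.0, -1.0]]
ft_force: [-2.4, 0.9, 7.3]
grip_width: 0.0611
```

Request:
servo_tool --commands '[{"linear": [0, 0, -1], "angular": [0, 0, 0], "gripper": 0}, {"linear": [0, 0, -3], "angular": [0, 0, 0], "gripper": 0}, {"linear": [0, 0, -8], "angular": [0, 0, 0], "gripper": 0}, {"linear": [0, 0, -20], "angular": [0, 0, 0], "gripper": 0}, {"linear": [0, 0, -40], "angular": [0, 0, 0], "gripper": 0}, {"linear": [0, 0, -60], "angular": [0, 0, 0], "gripper": 0}, {"linear": [0, 0, -70], "angular": [0, 0, 0], "gripper": 0}, {"linear": [0, 0, -70], "angular": [0, 0, 0], "gripper": 0}]'

```text
time_s: 22.3
position: [0.4452, -0.1069, 0.1186]
tool_rot: [[0.39, 0.921, 0.002], [0.921, -0.39, -0.001], [-0.0, 0.003, -1.0]]
ft_force: [0.2, -0.6, -2.3]
grip_width: 0.061
```

```bash
python3 - <<'E'
from h import *
p=env.get_image("side"); cv2.imwrite("pics/s17.png",cv2.resize(p["frame"][170:350,200:400],None,fx=3,fy=3,interpolation=cv2.INTER_CUBIC))
E
python3 go.py .461 .102 .119 67
```

```text
t 22.35 pos [ 444.8 -106.7  117.7] q [-28.4  21.   99.6   0.   59.3  -5.4] F [-0.1 -0.3 -1.8] w 61.0
lin [198.4, -66.5, -1.4] ang [0.04, 0.0, 0.03] dist 209.3
```

View pics/s17.png

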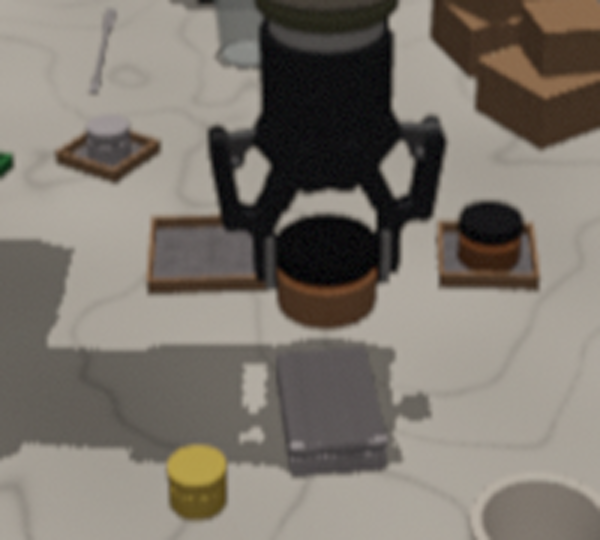

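Request:
servo_tool --commands '[{"linear": [8, -2.7, 0], "angular": [0, 0, 0], "gripper": 0}, {"linear": [25, -8.4, 0], "angular": [0, 0, 0], "gripper": 0}, {"linear": [50, -16.8, 0], "angular": [0, 0, 0], "gripper": 0}, {"linear": [80, -26.8, 0], "angular": [0, 0, 0], "gripper": 0}, {"linear": [112, -37.5, 0], "angular": [0, 0, 0], "gripper": 0}, {"linear": [144, -48.3, 0], "angular": [0, 0, 0], "gripper": 0}, {"linear": [172, -57.7, 0], "angular": [0, 0, 0], "gripper": 0}, {"linear": [190, -63.7, 0], "angular": [0, 0, 0], "gripper": 0}, {"linear": [198, -66.5, 0], "angular": [0, 0, 0], "gripper": 0}, {"linear": [198, -66.5, 0], "angular": [0, 0, 0], "gripper": 0}, {"linear": [198, -66.5, 0], "angular": [0, 0, 0], "gripper": 0}]'

```text
time_s: 23.45
position: [0.4606, 0.1011, 0.1173]
tool_rot: [[0.39, 0.921, -0.001], [0.921, -0.39, -0.0], [-0.001, -0.001, -1.0]]
ft_force: [0.3, 0.3, -0.5]
grip_width: 0.0612
```

```bash
python3 lc.py carton_large pics/w18.png .461 .102 64.4 .088 .088; python3 go.py .461 .102 .026 67
```

```text
0.95 [251.9, 166.3, 391.7, 279.8] [460.3 103.1  64.1] 0.401
0.43 [541.2, 208.8, 640.0, 325.9] [461.  102.   64.4] 1.0
t 23.55 pos [460.8 100.8 117.5] q [-2.1 22.2 97.5 -0.  60.3 21. ] F [ 0.1  0.2 -2.2] w 61.0
lin [1.2, -0.2, 91.5] ang [-0.02, 0.02, -0.03] dist 91.5
```

View pics/w18.png

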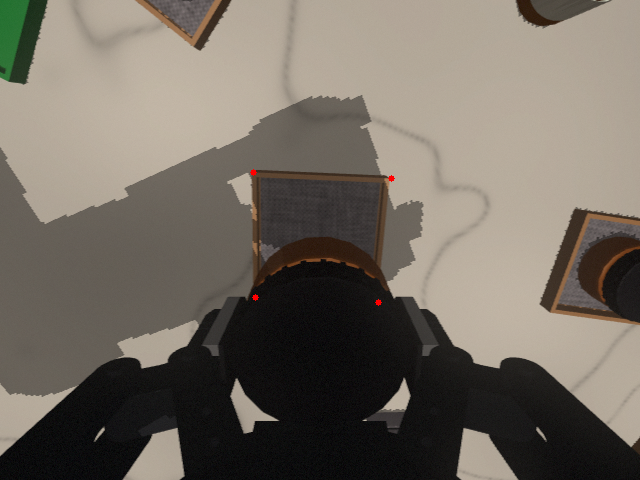

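Request:
servo_tool --commands '[{"linear": [1, 0, 10], "angular": [0, 0, 0], "gripper": 0}, {"linear": [1, 0, 28], "angular": [0, 0, 0], "gripper": 0}, {"linear": [1, 0, 50], "angular": [0, 0, 0], "gripper": 0}, {"linear": [1, 0, 70], "angular": [0, 0, 0], "gripper": 0}, {"linear": [1, 0, 82], "angular": [0, 0, 0], "gripper": 0}, {"linear": [1, 0, 88], "angular": [0, 0, 0], "gripper": 0}, {"linear": [1, 0, 90], "angular": [0, 0, 0], "gripper": 0}, {"linear": [1, 0, 91], "angular": [0, 0, 0], "gripper": 0}, {"linear": [1, 0, 91], "angular": [0, 0, 0], "gripper": 0}]'

```text
time_s: 24.45
position: [0.4615, 0.1024, 0.027]
tool_rot: [[0.39, 0.921, 0.001], [0.921, -0.39, -0.0], [0.0, 0.001, -1.0]]
ft_force: [1.0, 0.2, -1.1]
grip_width: 0.0608
```

```bash
python3 - <<'E'
from h import *
p,s=wristpic(); cv2.imwrite("pics/w19.png",p["frame"])
E
python3 go.py .461 .102 .025 67
```

```text
t 24.5 pos [461.5 102.5  27. ] q [ -1.9  30.9 102.9  -0.   46.1  21.1] F [ 0.2  0.2 -1.3] w 61.5
lin [-0.6, -0.2, 2.0] ang [0.05, -0.02, 0.03] dist 2.2
```

View pics/w19.png

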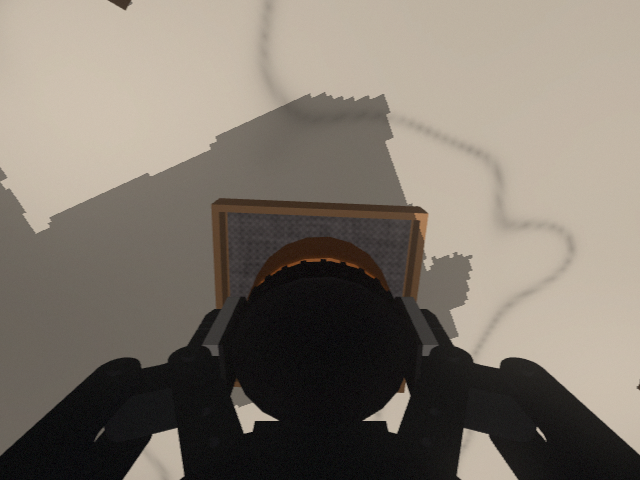

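Request:
servo_tool --commands '[{"linear": [0, 0, 1], "angular": [0, 0, 0], "gripper": 0}, {"linear": [0, 0, 1.8], "angular": [0, 0, 0], "gripper": 0}, {"linear": [0, 0, 1.8], "angular": [0, 0, 0], "gripper": 0}]'

```text
time_s: 24.8
position: [0.4614, 0.1025, 0.0251]
tool_rot: [[0.39, 0.921, 0.001], [0.921, -0.39, -0.0], [0.0, 0.001, -1.0]]
ft_force: [0.4, -0.2, 1.7]
grip_width: 0.061
```

Request:
servo_tool --commands '[{"linear": [0, 0, 0.2], "angular": [0, 0, 0], "gripper": 0.45}, {"linear": [0, 0, 0.2], "angular": [0, 0, 0], "gripper": 0.52}, {"linear": [0, 0, 0.2], "angular": [0, 0, 0], "gripper": 0.7}, {"linear": [0, 0, 0.2], "angular": [0, 0, 0], "gripper": 0.85}, {"linear": [0, 0, 0], "angular": [0, 0, 0], "gripper": 0.9}, {"linear": [0, 0, -5], "angular": [0, 0, 0], "gripper": 0.9}, {"linear": [0, 0, -20], "angular": [0, 0, 0], "gripper": 0.9}, {"linear": [0, 0, -50], "angular": [0, 0, 0], "gripper": 1}, {"linear": [0, 0, -90], "angular": [0, 0, 0], "gripper": 1}, {"linear": [0, 0, -115], "angular": [0, 0, 0], "gripper": 1}, {"linear": [0, 0, -125], "angular": [0, 0, 0], "gripper": 1}, {"linear": [0, 0, -125], "angular": [0, 0, 0], "gripper": 1}]'

```text
time_s: 26.0
position: [0.4615, 0.1025, 0.1506]
tool_rot: [[0.39, 0.921, 0.002], [0.921, -0.39, -0.0], [0.001, 0.002, -1.0]]
ft_force: [0.3, -0.8, -1.3]
grip_width: 0.0851
```

```bash
python3 - <<'E'
from h import *
p=env.get_image("side"); cv2.imwrite("pics/s20.png",cv2.resize(p["frame"][170:350,200:400],None,fx=3,fy=3,interpolation=cv2.INTER_CUBIC))
E
python3 go.py .447 -.110 .15 67.5
```

```text
t 26.05 pos [460.9 102.5 149.4] q [-1.9 19.7 94.9 -0.  65.4 21.1] F [0.  0.7 0.3] w 85.5
lin [-201.1, 70.1, -0.6] ang [-0.01, 0.01, -0.47] dist 213.0
```

View pics/s20.png

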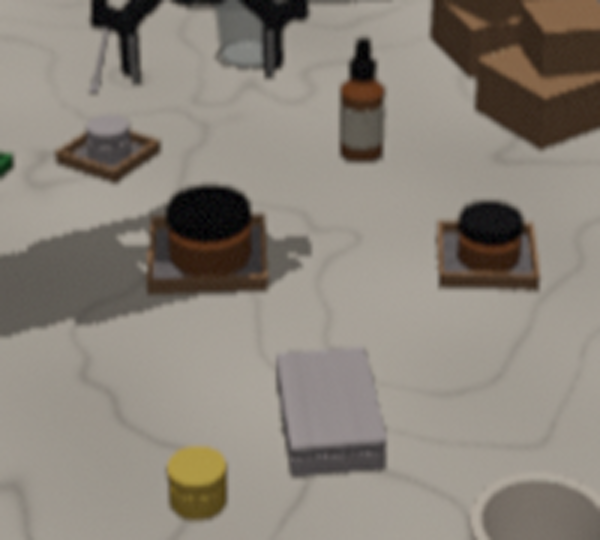

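Request:
servo_tool --commands '[{"linear": [-20, 7, 0], "angular": [0, 0, 0], "gripper": 1}, {"linear": [-60, 21, 0], "angular": [0, 0, 0], "gripper": 1}, {"linear": [-105, 36.5, 0], "angular": [0, 0, 0], "gripper": 1}, {"linear": [-145, 50.5, 0], "angular": [0, 0, 0], "gripper": 1}, {"linear": [-180, 62.5, 0], "angular": [0, 0, 0], "gripper": 1}, {"linear": [-196, 68, 0], "angular": [0, 0, 0], "gripper": 1}, {"linear": [-201, 70, 0], "angular": [0, 0, 0], "gripper": 1}, {"linear": [-201, 70, 0], "angular": [0, 0, 0], "gripper": 1}, {"linear": [-201, 70, 0], "angular": [0, 0, 0], "gripper": 1}]'

```text
time_s: 26.95
position: [0.447, -0.1089, 0.1492]
tool_rot: [[0.389, 0.921, -0.001], [0.921, -0.389, 0.001], [0.0, -0.002, -1.0]]
ft_force: [-0.3, -0.9, -0.7]
grip_width: 0.0852
```

```bash
python3 - <<'E'
from fit import *
p,s=wristpic(); f=p["frame"].copy(); t=env.get_image("top")
for nm,q in [("wrist",p),("top",t)]:
    for r in env.trace(q,"flat_tin")[:2]:
        m=r["pixels"].astype(float); u,c=fit(lambda x:box(x,.096,.060,0,.026),(.447,-.11,np.radians(67.5)),[(q,m)]); print(nm,round(r["confidence"],2),np.round(r["extent"]),np.round(u,1),round(c,3))
        if nm=="wrist":
            for a in proj(p,box(u*[1e-3,1e-3,np.pi/180],.096,.06,.026,.026)[:4]): cv2.circle(f,tuple(int(v) for v in a),2,(0,0,255),-1)
cv2.imwrite("pics/w21.png",f)
E
python3 go.py .447 -.110 .017 67.5
```

```text
wrist 0.59 [275. 164. 366. 296.] [ 447.5 -109.2   68.1] 0.031
top 0.44 [355. 271. 375. 300.] [461.4 -74.2  45.2] 0.97
t 27.15 pos [ 447.3 -109.   149.8] q [-28.5  18.6  96.6   0.   64.8  -5.6] F [-0.3 -0.2 -0.5] w 85.0
lin [-1.0, 0.2, 132.8] ang [-0.01, -0.0, -0.39] dist 132.8
```

View pics/w21.png

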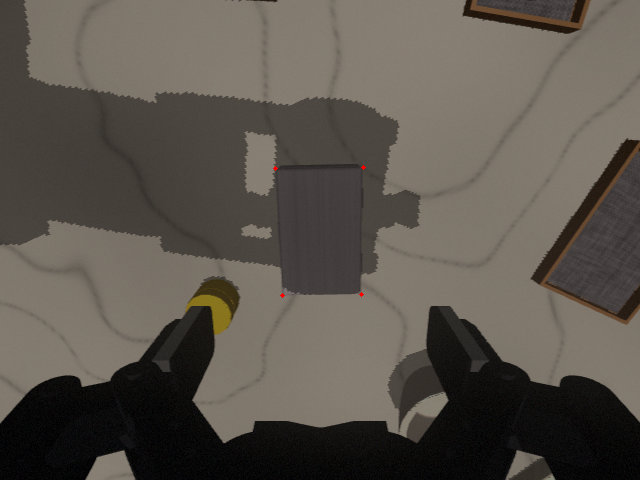

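Request:
servo_tool --commands '[{"linear": [-0.2, 0.2, 15], "angular": [0, 0, -1], "gripper": 0.85}, {"linear": [-0.2, 0.2, 45], "angular": [0, 0, -1], "gripper": 0.85}, {"linear": [-0.2, 0.2, 75], "angular": [0, 0, -1], "gripper": 0.85}, {"linear": [-0.2, 0.2, 100], "angular": [0, 0, -1], "gripper": 0.85}, {"linear": [-0.2, 0.2, 118], "angular": [0, 0, -1], "gripper": 0.85}, {"linear": [-0.2, 0.2, 127], "angular": [0, 0, -1], "gripper": 0.85}, {"linear": [-0.2, 0.2, 131], "angular": [0, 0, -1], "gripper": 0.85}, {"linear": [-0.2, 0.2, 132], "angular": [0, 0, -1], "gripper": 0.85}, {"linear": [-0.2, 0.2, 132], "angular": [0, 0, -1], "gripper": 0.85}]'

```text
time_s: 28.05
position: [0.4477, -0.1102, 0.0184]
tool_rot: [[0.374, 0.927, 0.001], [0.927, -0.374, -0.001], [-0.0, 0.001, -1.0]]
ft_force: [-0.1, 0.8, -0.0]
grip_width: 0.0791
```

```bash
python3 - <<'E'
from fit import *
p,s=wristpic(); o=p["frame"].copy()
for q in proj(p,box((.4475,-.1092,np.radians(68.1)),.096,.06,.026,.026)[:4]): cv2.circle(o,tuple(int(v) for v in q),2,(0,0,255),-1)
cv2.imwrite("pics/w22.png",cv2.convertScaleAbs(o,alpha=1.6))
E
python3 go.py .4475 -.1092 .017 68.1
```

```text
t 28.1 pos [ 447.7 -110.2   18.5] q [-28.6  31.1 105.2   0.   43.6  -6.6] F [ 0.2 -0.1 -0.1] w 79.3
lin [0.9, -0.5, 1.5] ang [0.08, 0.01, -0.07] dist 1.8
```

View pics/w22.png

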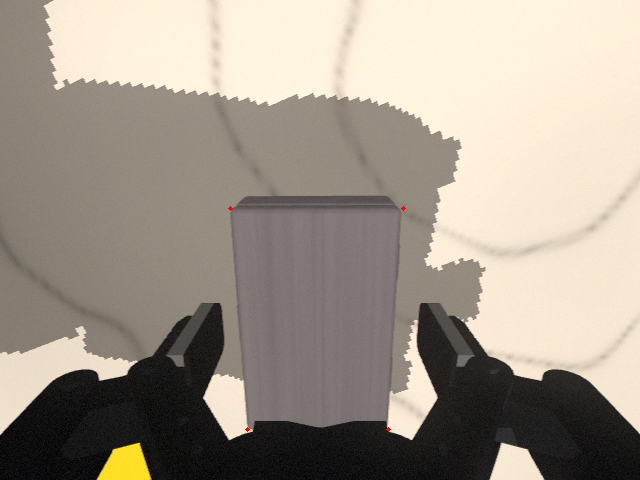

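Request:
servo_tool --commands '[{"linear": [0.5, -0.3, 1], "angular": [0, 0, 0], "gripper": 0.7}, {"linear": [0.5, -0.3, 1], "angular": [0, 0, 0], "gripper": 0.6}, {"linear": [0.5, -0.3, 1], "angular": [0, 0, 0], "gripper": 0.5}, {"linear": [0.5, -0.3, 1], "angular": [0, 0, 0], "gripper": 0.4}, {"linear": [0.5, -0.3, 1], "angular": [0, 0, 0], "gripper": 0.2}, {"linear": [0.5, -0.3, 1], "angular": [0, 0, 0], "gripper": 0}, {"linear": [0.5, -0.3, 1], "angular": [0, 0, 0], "gripper": -0.1}, {"linear": [0.5, -0.3, 1], "angular": [0, 0, 0], "gripper": -0.1}]' --force 40

```text
time_s: 28.9
position: [0.4472, -0.1095, 0.0173]
tool_rot: [[0.374, 0.927, 0.0], [0.927, -0.374, -0.0], [-0.0, 0.0, -1.0]]
ft_force: [-1.5, 1.2, 6.4]
grip_width: 0.0593
```

Request:
servo_tool --commands '[{"linear": [0, 0, -1], "angular": [0, 0, 0], "gripper": -0.1}, {"linear": [0, 0, -3], "angular": [0, 0, 0], "gripper": -0.1}, {"linear": [0, 0, -8], "angular": [0, 0, 0], "gripper": -0.1}, {"linear": [0, 0, -20], "angular": [0, 0, 0], "gripper": -0.1}, {"linear": [0, 0, -40], "angular": [0, 0, 0], "gripper": -0.1}, {"linear": [0, 0, -65], "angular": [0, 0, 0], "gripper": -0.1}, {"linear": [0, 0, -85], "angular": [0, 0, 0], "gripper": -0.1}, {"linear": [0, 0, -95], "angular": [0, 0, 0], "gripper": -0.1}, {"linear": [0, 0, -95], "angular": [0, 0, 0], "gripper": -0.1}]'

```text
time_s: 29.8
position: [0.4476, -0.1097, 0.1128]
tool_rot: [[0.374, 0.927, 0.002], [0.927, -0.374, -0.001], [-0.0, 0.002, -1.0]]
ft_force: [-0.2, -0.7, -1.5]
grip_width: 0.0589
```

```bash
python3 - <<'E'
from h import *
p=env.get_image("side"); cv2.imwrite("pics/s23.png",cv2.resize(p["frame"][150:350,250:470],None,fx=3,fy=3,interpolation=cv2.INTER_CUBIC))
E
python3 go.py .6645 -.2085 .113 43.3
```

```text
t 29.85 pos [ 447.2 -109.5  111.8] q [-28.5  21.8  99.6  -0.   58.6  -6.6] F [-0.6  0.4 -1.6] w 59.1
lin [-10.5, 238.6, -1.1] ang [0.03, -0.0, 24.73] dist 238.8
```

View pics/s23.png

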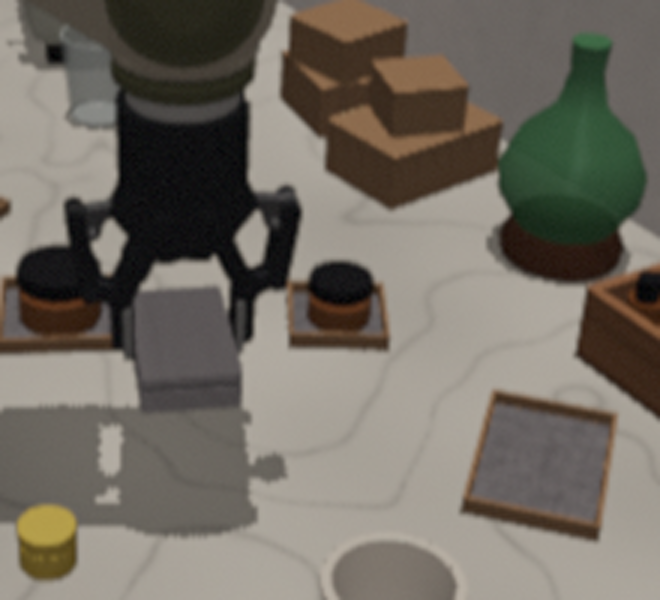

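Run:
```python
from h import *
p=env.get_image("top"); s=env.get_image("side")
print("box front bottom",plane(p,[(380,126),(497,125)],0)*1000, "front top z.06",plane(p,[(380,108),(497,108)],.06)*1000)
print("side front-bottom edge (447,275),(524,318)",plane(s,[(447,275),(524,318)],0)*1000)
cv2.imwrite("pics/t24.png",p["frame"])
```

```text
box front bottom [[ 770.13752825 -122.43233887]
 [ 777.19034508 -360.03877827]] front top z.06 [[ 782.69119057 -114.11900609]
 [ 787.67301802 -338.12901073]]
side front-bottom edge (447,275),(524,318) [[ 764.44512701 -147.24731179]
 [ 798.34140222 -325.68561272]]
```

View pics/t24.png

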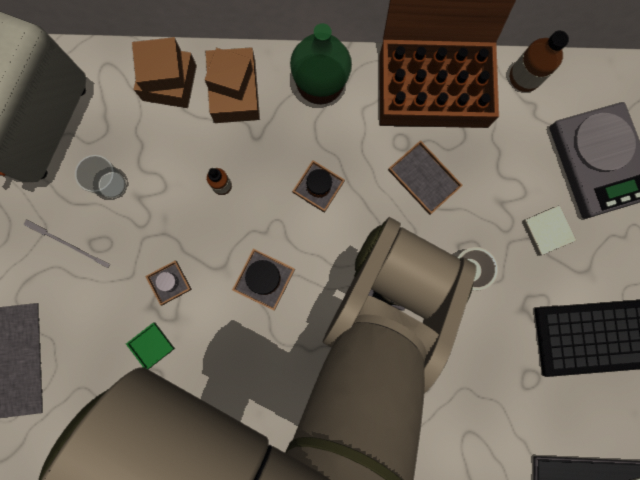

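Request:
servo_tool --commands '[{"linear": [0, 8, 0], "angular": [0, 0, 1], "gripper": -0.1}, {"linear": [-1, 25, 0], "angular": [0, 0, 3], "gripper": -0.1}, {"linear": [-2, 50, 0], "angular": [0, 0, 6], "gripper": -0.1}, {"linear": [-4, 80, 0], "angular": [0, 0, 9], "gripper": -0.1}, {"linear": [-5, 112, 0], "angular": [0, 0, 12], "gripper": -0.1}, {"linear": [-6, 145, 0], "angular": [0, 0, 15], "gripper": -0.1}, {"linear": [-8, 178, 0], "angular": [0, 0, 18], "gripper": -0.1}, {"linear": [-9, 208, 0], "angular": [0, 0, 21], "gripper": -0.1}, {"linear": [-10, 230, 0], "angular": [0, 0, 24], "gripper": -0.1}, {"linear": [-10.5, 238.5, 0], "angular": [0, 0, 24.7], "gripper": -0.1}, {"linear": [-10.5, 238.5, 0], "angular": [0, 0, 24.7], "gripper": -0.1}, {"linear": [-10.5, 238.5, 0], "angular": [0, 0, 24.7], "gripper": -0.1}]'

```text
time_s: 31.15
position: [0.6642, -0.2083, 0.1107]
tool_rot: [[0.727, 0.686, -0.002], [0.686, -0.727, 0.001], [-0.001, -0.002, -1.0]]
ft_force: [-1.1, 0.1, -0.5]
grip_width: 0.0589
```

```bash
python3 lc.py carton_flat pics/w25.png .6645 -.2085 43.3 .122 .086; python3 go.py .6645 -.2085 .022 43.3
```

```text
0.97 [251.0, 151.1, 395.5, 197.4] [ 663.3 -208.3   41.8] 0.728
t 31.25 pos [ 664.1 -208.2  111.6] q [-27.1  42.4  58.8  -0.   78.9  19.5] F [ 0.   0.3 -1.1] w 58.6
lin [0.2, 0.5, 89.6] ang [-0.04, 0.02, 0.04] dist 89.6
```

View pics/w25.png

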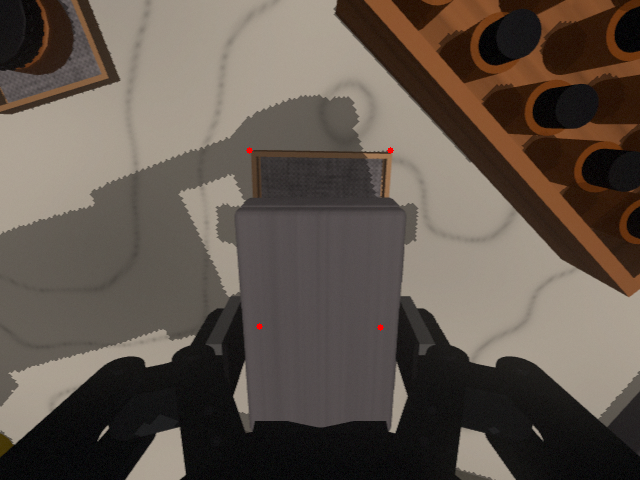

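Request:
servo_tool --commands '[{"linear": [0, 0, 10], "angular": [0, 0, 1], "gripper": -0.1}, {"linear": [0, 0, 28], "angular": [0, 0, 1], "gripper": -0.1}, {"linear": [0, 0, 50], "angular": [0, 0, 1], "gripper": -0.1}, {"linear": [0, 0, 68], "angular": [0, 0, 1], "gripper": -0.1}, {"linear": [0, 0, 80], "angular": [0, 0, 1], "gripper": -0.1}, {"linear": [0, 0, 86], "angular": [0, 0, 1], "gripper": -0.1}, {"linear": [0, 0, 88.5], "angular": [0, 0, 1], "gripper": -0.1}, {"linear": [0, 0, 88.5], "angular": [0, 0, 1], "gripper": -0.1}, {"linear": [0, 0, 88.5], "angular": [0, 0, 1], "gripper": -0.1}]'

```text
time_s: 32.15
position: [0.6648, -0.2087, 0.0242]
tool_rot: [[0.739, 0.673, 0.001], [0.673, -0.739, -0.001], [0.001, 0.001, -1.0]]
ft_force: [0.2, 0.1, -0.2]
grip_width: 0.059
```

```bash
python3 - <<'E'
from h import *
p,s=wristpic(); cv2.imwrite("pics/w26.png",cv2.convertScaleAbs(p["frame"],alpha=1.5))
p=env.get_image("side"); cv2.imwrite("pics/s26.png",cv2.resize(p["frame"][220:350,350:500],None,fx=4,fy=4,interpolation=cv2.INTER_CUBIC))
E
python3 go.py .664 -.2088 .0203 42.3
```

```text
t 32.25 pos [ 664.8 -208.6   24.1] q [-27.1  47.5  63.5  -0.   68.9  20.5] F [-0.6 -0.7 -0.6] w 59.0
lin [-0.7, -0.4, 3.8] ang [0.07, -0.03, 0.03] dist 3.9
```

View pics/w26.png

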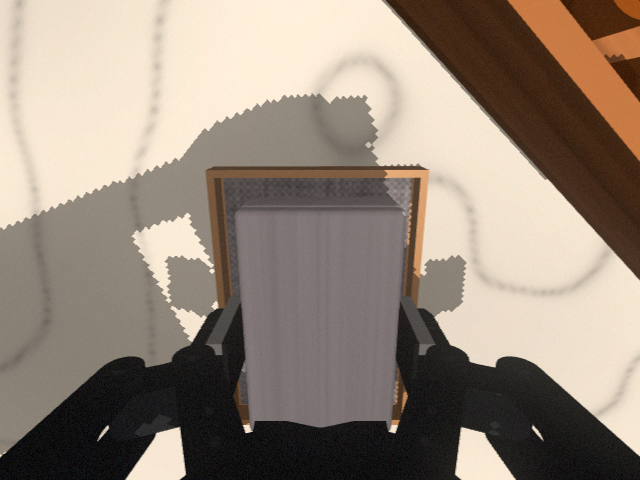

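View pics/s26.png

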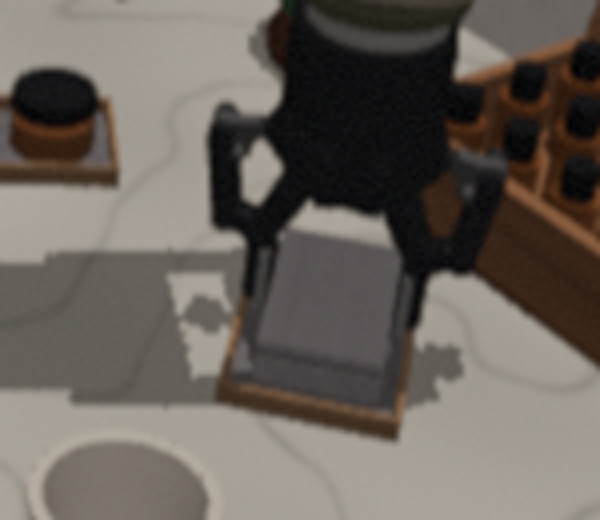

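Request:
servo_tool --commands '[{"linear": [0, 0, 1.5], "angular": [0, 0, 0], "gripper": -0.1}, {"linear": [0, 0, 3], "angular": [0, 0, 0], "gripper": -0.1}, {"linear": [0, 0, 3.4], "angular": [0, 0, 0], "gripper": -0.1}, {"linear": [0, 0, 3.4], "angular": [0, 0, 0], "gripper": -0.1}]'

```text
time_s: 32.65
position: [0.6646, -0.2086, 0.0204]
tool_rot: [[0.739, 0.673, 0.0], [0.673, -0.739, -0.0], [0.0, 0.0, -1.0]]
ft_force: [-0.4, -0.2, 3.5]
grip_width: 0.059
```

Request:
servo_tool --commands '[{"linear": [0, 0, 0], "angular": [0, 0, 0], "gripper": 0.42}, {"linear": [0, 0, 0], "angular": [0, 0, 0], "gripper": 0.5}, {"linear": [0, 0, 0], "angular": [0, 0, 0], "gripper": 0.65}, {"linear": [0, 0, 0], "angular": [0, 0, 0], "gripper": 0.8}, {"linear": [0, 0, 0], "angular": [0, 0, 0], "gripper": 0.85}, {"linear": [0, 0, -5], "angular": [0, 0, 0], "gripper": 0.85}, {"linear": [0, 0, -20], "angular": [0, 0, 0], "gripper": 0.85}, {"linear": [0, 0, -50], "angular": [0, 0, 0], "gripper": 0.9}, {"linear": [0, 0, -90], "angular": [0, 0, 0], "gripper": 1}, {"linear": [0, 0, -130], "angular": [0, 0, 0], "gripper": 1}, {"linear": [0, 0, -165], "angular": [0, 0, 0], "gripper": 1}, {"linear": [0, 0, -180], "angular": [0, 0, 0], "gripper": 1}, {"linear": [0, 0, -180], "angular": [0, 0, 0], "gripper": 1}]'

```text
time_s: 33.95
position: [0.6652, -0.2088, 0.2042]
tool_rot: [[0.739, 0.673, 0.006], [0.673, -0.739, -0.003], [0.002, 0.006, -1.0]]
ft_force: [0.2, -0.1, -0.6]
grip_width: 0.0854
```

```bash
python3 - <<'E'
from h import *
p=env.get_image("side"); cv2.imwrite("pics/s27.png",p["frame"])
cv2.imwrite("pics/s27c.png",cv2.resize(p["frame"][180:380,200:460],None,fx=3,fy=3,interpolation=cv2.INTER_CUBIC))
p,s=wristpic(); cv2.imwrite("pics/w27.png",p["frame"])
E
python3 go.py .45 .1 .24 67
```

```text
t 34.05 pos [ 664.2 -208.4  199.9] q [-27.1  38.6  51.4  -0.   90.   20.5] F [-0.2  1.  -1.3] w 85.3
lin [49.3, -372.2, -40.0] ang [-0.02, 0.0, -24.67] dist 377.6
```

View pics/s27c.png

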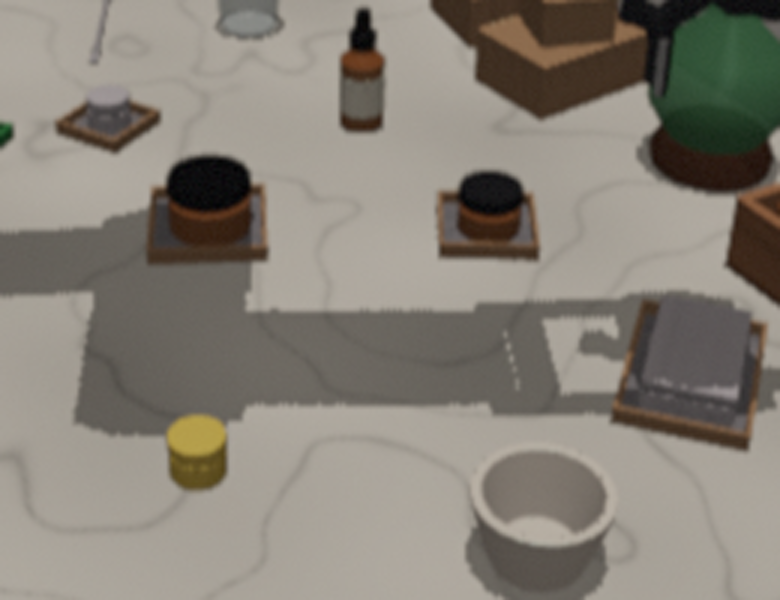

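View pics/w27.png

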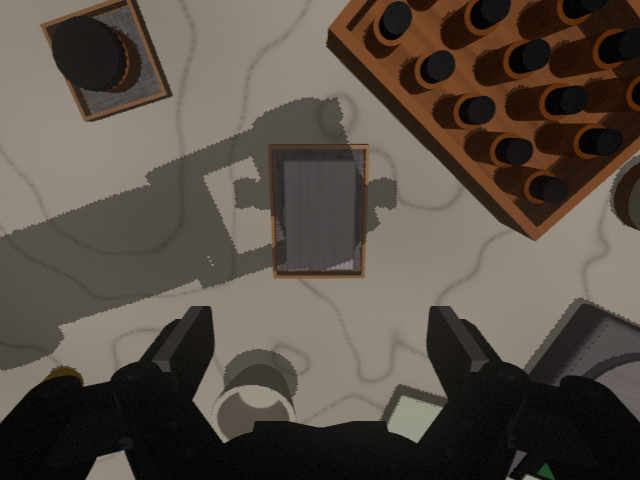

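Run:
```python
from h import *
p=env.get_image("side")
for n in ("dropper_bottle","mortar"):
    r=env.trace(p,n)[0]; print(n,np.round(r["extent"]))
a=cv2.imread("pics/side0.png")
for n,(x0,y0,x1,y1) in dict(dropper=(300,180,340,230),mortar=(345,318,415,385),yellow=(250,315,282,345)).items():
    print(n,cv2.absdiff(a[y0:y1,x0:x1],p["frame"][y0:y1,x0:x1]).mean())
print(env.close_job())
```

```text
dropper_bottle [314. 183. 329. 226.]
mortar [354. 327. 408. 377.]
dropper 11.787166666666666
mortar 12.093532338308458
yellow 18.028819444444444
the job is handed in; nothing more can be done
None
```

I took the stack apart from the top and set each piece in its carton, then handed the job in at about 34 s of the 120 s allowed. Nothing fell.

- **Placing:** The silver round tin is in the smallest brown carton, the small jar in the middle one, and the large jar in the largest. The flat tin lies lengthwise in the oblong one. I left the yellow tin and the green carton alone.
- **Setting down:** I released each piece only after feeling it touch the carton floor, with a contact force of about 2 to 4 N. For each piece the contact came within about 0.5 mm of the height I expected.
- **Last checks:** The final side view shows all four pieces upright or flat inside their walls, and the last wrist view confirms the flat tin in its carton. In both, the open gripper is well clear.
- **Bystanders:** The detected outlines of the dropper bottle and the mortar moved by no more than 2 pixels from the start, which is within the detector's scatter.
- **Checks that disagreed or were weaker:**
  - A raw pixel comparison around the bystanders showed a brightness difference of about 12 grey levels. The yellow tin, which I also never touched, showed 18. I put this down to overall lighting or exposure and did not look further.
  - The detector matched the green carton instead of the brown one in the first top view, so I found the brown one by its colour and confirmed it with the wrist camera.
  - With the pieces partly blocking the view, the wrist-camera fits for the largest and oblong cartons were poor. There I aligned mainly by matching the projected corners to the picture.

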